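# Weigh out a portion of chestnuts

## Robot

A 6-joint arm with a two-finger parallel gripper is mounted at the origin on the work surface. World frame = base frame: x ahead of the robot, y to its left, z up, the work surface at z = 0. Lengths are in m, angles in degrees, forces in N, time in s.
With the tool pointing down it reaches from about 0.15 to 0.775 m from the base axis. Payload 6.1 kg.
Tool frame: the origin (TCP) lies midway between the tips of the shut fingers; the grasp point (between the pads) lies 19 mm behind it; y points along the fingers, x is the direction in which the jaws open and shut, and the axes are right-handed (so a half turn about y gives the same grasp; the last joint's range is limited). The gripper opens to 85 mm and grips with 20 to 120 N. Pads are 22 mm wide; open, the fingers measure 114 mm over their backs; the gripper's body (76 mm by 85 mm) begins 54 mm behind the grasp point. The pads swing forward as they close: fully open they stand 13 mm farther back than shut.
Start: joints at [-77.177, 7.208, -2.269, 80.523, 0, 90], TCP at [0.117, -0.512, 0.231] pointing down, gripper open.
Joint ranges: [-155.77, 155.77], [-54.66, 111.73], [-72.52, 77.12], [-102.08, 115.82], [-83.92, 84.16], [-180, 180]. Speed limits (degrees/s): [136.94, 136.94, 172.46, 180, 180, 180].

## Interface

Orientations are given as [roll, pitch, yaw] about the fixed x, y, z axes, in that order (R = Rz(yaw) Ry(pitch) Rx(roll)).
In Python, from workcell import bot gives the robot as it stands. The module is installed in compiled form; this text tells all that it offers.
- The arm moves only by the shell command python3 -m inch 'ROWS' [FORCE]. ROWS is JSON, a list of rows, each a list of 7 numbers: the turn, a rotation vector about the tool's x, y, z scaled (see below), then the shift along the tool's x, y, z scaled (see below), then the closure, from -1 (fully open) to 1 (shut). In form: [[ax, ay, az, x, y, z, hand], ...]. A call has 1 to 5 rows; each row is the pose to reach, as a shift and turn from the pose measured when the call began, along the tool's axes at that moment, turning the shorter way round; what a row does not reach only later rows make up. The controller multiplies each number of a shift by 50 cm and each number of a turn by 360 degrees. A row lasts 1/12 s, in which the tool goes at most 41.7 mm and 7.16 degrees, less where a joint would pass 70% of its speed; a pose out of reach is approached as far as the arm can. A call with a number of a shift or a turn outside -1 to 1 is refused whole. A call with a gripper value outside its range is refused whole. The fingers move at their own pace and stop on an object; FORCE is the grip in N (left out, the last holds). Time passes only in rows, so rows that repeat a pose let the fingers close. It gives the time, the measured TCP pose, the force and the opening at its end, in the units of the state.
- bot.sense(): the state, without advancing time (a new reading comes with each control period).
- bot.capture(name): name is "scene" or "side" or "wrist"; returns a dict with "image" (420x560x3 uint8, red, green, blue), "K" (3x3 intrinsics, pixels), "extrinsics" (4x4, takes a point from camera to world coordinates); the wrist camera has in their place "tool_from_camera" (4x4, takes a point from camera to tool coordinates, whose origin is the TCP and whose axes are the tool frame's). Camera axes: x right, y down, z forward; pixel columns grow to the right and rows downward; lengths in m; the calibration is good to about 2 mm. The wrist camera is an equidistant fisheye: a pixel r from the principal point sees the ray r / f radians off the axis. A picture is of the moment at which its call begins: read the wrist's pose just before it. There is no depth.
- bot.finish_job(): hands the job in, once; it reports no verdict.
The state is a dict: "time_s": time; "q": joint angles; "dq": joint speeds; "effort": joint torques, N m; "tcp_pos": TCP position; "orientation": TCP orientation; "contact_force": force on the tool from outside, world axes, zero at the start; "torque": the same for the moment, N m; "finger_gap": opening from 0.0 (shut) to 1.0 (fully open).
Only numpy, scipy, OpenCV 4.12 (cv2) and the standard library are available. Lean on these libraries where they do the work, as an engineer would, in place of code of your own. Each camera call takes 0.05 s, during which the arm holds its last target.

## Task

Take the long-handled measuring cup and pour chestnuts from it into the bowl of the kitchen scale until the needle, wherever it starts, rests in the dark band of the dial; leave the others in the cup and set it back upright on the cork trivet. Spill none on the table, and leave the teacup and the jar where they are.

Things in the scene. Friction and masses are not known exactly. Their poses are not given: they have to be found in the camera images.
- trivet: Round cork trivet fixed on the table, 120 mm across, 8 mm thick; origin at the centre of its underside.
- cup: Open steel measuring cup, 56 mm tall, wall 3 mm, floor 5 mm, about 200 g: 79 mm across at the foot, 87 mm at 22 mm up, then flaring to 107 mm at 46 mm and 120 mm at the rim. Origin at the centre of its underside, z up through the mouth. It starts on the trivet holding ten chestnuts in two layers, its handle (along its own -x) within 35 degrees of the world's -x, towards the robot.
- cup_grip (a point): Point on the axis of the cup's straight round black handle, 115 mm from the cup's axis, 50 mm above its underside; axes as the cup's. The handle is 16 mm thick, level, from 55 to 160 mm from the cup's axis along the cup's -x. Being round, it can be pinched with the gripper leaned to either side about it; rolling the cup about its handle pours over the cup's side.
- cup_mid (a point): Middle of the inside of the cup, on its axis, 33 mm above its underside.
- scale: White kitchen spring scale, fixed on the table; housing 190 by 160 mm and 55 mm high, with a sloped dial 108 mm across on its own +x side, centred 140 mm from the origin, 52 mm up. Origin at the centre of the underside, under the middle of the weighing bowl. Needle and bowl move only with the weight put in.
- pan_in (a point): Centre of the inner floor of the round aluminium weighing bowl on the scale, 78 mm or a little less above the table when empty. The inner floor is about 90 mm across, the bowl flares to 176 mm across at its rim, 49 mm above this point (at most 127 mm above the table). The bowl sinks 5 mm per 100 g, on a spring, at most 12.5 mm.
- needle (a joint): Angle of the dial's needle in rad; it grows by 1.0 for each 100 g put in the bowl, at most 2.5. One tick on the dial is 0.2 (20 g), the first tick is 0. The scale is not zeroed: with the bowl empty the needle already stands somewhere from 0 to 0.65. It swings for some tenths of a second after each nut lands. The dark band inside the ticks runs from 0.75 to 1.15.
- teacup: White ceramic cup without handle, 72 mm across, 75 mm tall, a bystander; origin at the centre of its underside.
- jar: Closed blue ceramic jar with a steel lid, 68 mm across, 95 mm tall, a bystander; origin at the centre of its underside.
- nut0: Brown chestnut, one of ten alike, nearly a ball 26 mm thick and 30 mm long, 12 to 20 g (each differs); origin at its centre. The nuts stay in the cup up to a tilt of some 50 degrees, then leave over the flared lip singly or a few at a time as the tilt grows; all are out by about 100 degrees.
- nut1: Brown chestnut, one of ten alike, nearly a ball 26 mm thick and 30 mm long, 12 to 20 g (each differs); origin at its centre.
- nut2: Brown chestnut, one of ten alike, nearly a ball 26 mm thick and 30 mm long, 12 to 20 g (each differs); origin at its centre.
- nut3: Brown chestnut, one of ten alike, nearly a ball 26 mm thick and 30 mm long, 12 to 20 g (each differs); origin at its centre.
- nut4: Brown chestnut, one of ten alike, nearly a ball 26 mm thick and 30 mm long, 12 to 20 g (each differs); origin at its centre.
- nut5: Brown chestnut, one of ten alike, nearly a ball 26 mm thick and 30 mm long, 12 to 20 g (each differs); origin at its centre.
- nut6: Brown chestnut, one of ten alike, nearly a ball 26 mm thick and 30 mm long, 12 to 20 g (each differs); origin at its centre.
- nut7: Brown chestnut, one of ten alike, nearly a ball 26 mm thick and 30 mm long, 12 to 20 g (each differs); origin at its centre.
- nut8: Brown chestnut, one of ten alike, nearly a ball 26 mm thick and 30 mm long, 12 to 20 g (each differs); origin at its centre.
- nut9: Brown chestnut, one of ten alike, nearly a ball 26 mm thick and 30 mm long, 12 to 20 g (each differs); origin at its centre.

How it is judged (in metres and radians):
On the way, in this order (a step that is already met when the one before it is completed fails the run):
1. the cup is held tipped by more than 35 degrees above the scale (angle between cup's own z axis and vertical above 0.6 rad and horizontal distance between cup_mid and pan_in below 0.15 m and z of cup_mid in the frame of pan_in above 0.05 m), for 0.1 s.
2. the needle is in the band with the cup level again (value of joint needle between 0.73 and 1.17 rad and angle between cup's own z axis and vertical below 0.35 rad), for 0.2 s.
At the end, for the whole second after the job is handed in: The needle rests in the dark band (0.73 to 1.17 rad); every chestnut is either in the scale's bowl or in the cup; the cup stands still and upright (within 7 degrees) on the cork trivet, its axis within 40 mm of the trivet's centre (value of joint needle between 0.73 and 1.17 rad and angle between cup's own z axis and vertical below 0.12 rad and horizontal distance between cup and trivet below 0.04 m and height (world z) of cup between 0.004 and 0.013 m and linear speed of cup below 0.03 m/s and (distance between nut0 and cup_mid below 0.05 m or (horizontal distance between nut0 and pan_in below 0.085 m and z of nut0 in the frame of pan_in between 0.005 and 0.07 m)) and (distance between nut1 and cup_mid below 0.05 m or (horizontal distance between nut1 and pan_in below 0.085 m and z of nut1 in the frame of pan_in between 0.005 and 0.07 m)) and (distance between nut2 and cup_mid below 0.05 m or (horizontal distance between nut2 and pan_in below 0.085 m and z of nut2 in the frame of pan_in between 0.005 and 0.07 m)) and (distance between nut3 and cup_mid below 0.05 m or (horizontal distance between nut3 and pan_in below 0.085 m and z of nut3 in the frame of pan_in between 0.005 and 0.07 m)) and (distance between nut4 and cup_mid below 0.05 m or (horizontal distance between nut4 and pan_in below 0.085 m and z of nut4 in the frame of pan_in between 0.005 and 0.07 m)) and (distance between nut5 and cup_mid below 0.05 m or (horizontal distance between nut5 and pan_in below 0.085 m and z of nut5 in the frame of pan_in between 0.005 and 0.07 m)) and (distance between nut6 and cup_mid below 0.05 m or (horizontal distance between nut6 and pan_in below 0.085 m and z of nut6 in the frame of pan_in between 0.005 and 0.07 m)) and (distance between nut7 and cup_mid below 0.05 m or (horizontal distance between nut7 and pan_in below 0.085 m and z of nut7 in the frame of pan_in between 0.005 and 0.07 m)) and (distance between nut8 and cup_mid below 0.05 m or (horizontal distance between nut8 and pan_in below 0.085 m and z of nut8 in the frame of pan_in between 0.005 and 0.07 m)) and (distance between nut9 and cup_mid below 0.05 m or (horizontal distance between nut9 and pan_in below 0.085 m and z of nut9 in the frame of pan_in between 0.005 and 0.07 m))); the robot touches nothing.
It fails at once if a chestnut falls on the table or floor (height (world z) of any of nut0, nut1, nut2, nut3, nut4, nut5, nut6, nut7, nut8, nut9 below 0.0155 m).
It fails at once if the teacup is knocked over or pushed away by more than 25 mm (distance of teacup from where it was at the start of the episode above 0.025 m or angle between teacup's own z axis and vertical above 0.4 rad).
It fails at once if the jar is knocked over or pushed away by more than 25 mm (distance of jar from where it was at the start of the episode above 0.025 m or angle between jar's own z axis and vertical above 0.4 rad).
It also fails if it takes over 72 s, if anything falls off the work surface, if the arm or the gripper's body presses on something with over 40 N, if the wrist force passes 120 N, or if a joint passes its speed limit or range.

## Working session

There is one attempt and no reset: what is moved stays moved. The work goes in short steps, Python scripts to look and compute and a shell command to move; the robot and the scene stay as the last step left them, time stands still between calls to the robot, and variables do not carry over. Pictures are saved under pics/ and viewed, and the job is handed in when it is done.

```bash
mkdir -p pics; ls; python3 - <<'E'
from workcell import bot
import cv2,numpy as np
s=bot.sense(); print(s)
for n in("scene","side","wrist"):
    c=bot.capture(n); cv2.imwrite(f"pics/{n}0.png",c["image"][:,:,::-1])
    print(n,np.round(c["K"],2).tolist()); print(np.round(c.get("extrinsics",c.get("tool_from_camera")),4).tolist())
E
```

```text
pics
{'time_s': 0.0, 'q': array([-7.71764669e+01,  7.24143162e+00, -2.32371260e+00,  8.05248909e+01,
        4.08571523e-04,  9.00012510e+01]), 'dq': array([ 0.12633833,  0.00909129,  0.01295695,  0.05005014,  0.05645433,
       -0.11171432]), 'effort': array([ 3.13072187e-04, -4.35916007e+01,  3.52921307e+01,  1.73582247e-02,
       -2.43322229e-04, -1.90308654e-06]), 'tcp_pos': array([ 0.11643745, -0.51151925,  0.23054851]), 'orientation': array([-89.99959339,   0.09003517, -77.17771793]), 'contact_force': array([0.11221563, 0.76431833, 0.28799095]), 'torque': array([ 0.02618039, -0.00026471, -0.00356893]), 'finger_gap': 0.9994068139279101}
scene [[424.11, 0.0, 270.44], [0.0, 424.11, 212.78], [0.0, 0.0, 1.0]]
[[0.6587, 0.636, -0.402, 0.9584], [0.7523, -0.5669, 0.3357, -0.2954], [-0.0143, -0.5235, -0.8519, 0.8023], [0.0, 0.0, 0.0, 1.0]]
side [[388.58, 0.0, 282.25], [0.0, 388.58, 205.22], [0.0, 0.0, 1.0]]
[[-0.8105, -0.3688, 0.4551, 0.2214], [-0.5854, 0.4821, -0.6519, 0.525], [0.021, -0.7948, -0.6066, 0.5524], [0.0, 0.0, 0.0, 1.0]]
wrist [[325.19, 0.0, 279.55], [0.0, 325.19, 215.13], [0.0, 0.0, 1.0]]
[[1.0, -0.0007, -0.0002, -0.0001], [-0.0, -0.2682, 0.9634, -0.143], [-0.0007, -0.9634, -0.2682, 0.0677], [0.0, 0.0, 0.0, 1.0]]
```

View pics/scene0.png

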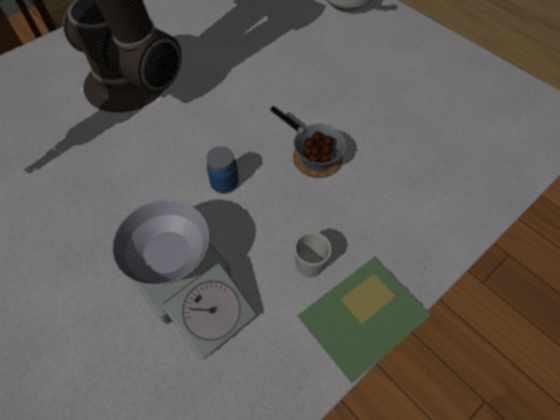

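View pics/side0.png

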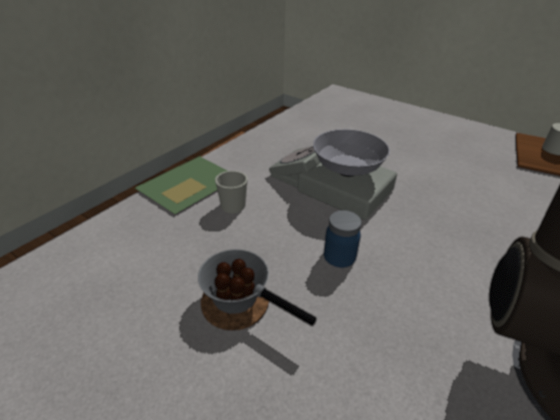

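View pics/wrist0.png

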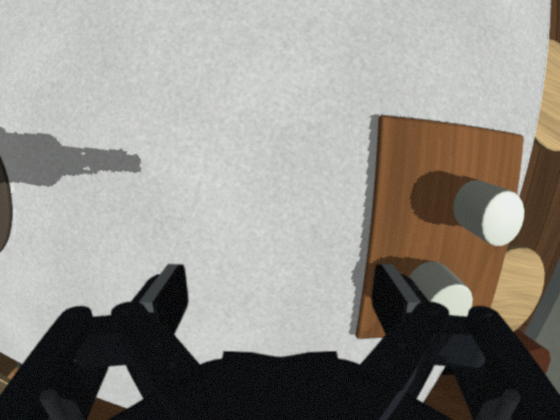

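The scene view shows the cup at (319,147) on the trivet with its handle end at (273,108). The jar is at (222,170), the teacup at (312,255), the scale bowl at (163,243) and the dial at (210,310). The wrist sees only clutter. I'll enlarge the views to measure.

```bash
python3 - <<'E'
import cv2
a=cv2.imread("pics/scene0.png"); b=cv2.imread("pics/side0.png")
def crop(im,x0,y0,x1,y1,k,n):
    c=cv2.resize(im[y0:y1,x0:x1],None,fx=k,fy=k,interpolation=cv2.INTER_CUBIC)
    c=cv2.convertScaleAbs(c,alpha=1.5)
    for i in range(x0 - x0%10+10,x1,10):
        cv2.line(c,((i-x0)*k,0),((i-x0)*k,4 if i%50 else 14),(0,0,255),1)
        if i%20==0: cv2.putText(c,str(i),((i-x0)*k-10,22),0,.35,(0,0,255),1)
    for i in range(y0-y0%10+10,y1,10):
        cv2.line(c,(0,(i-y0)*k),(6,(i-y0)*k),(0,0,255),1)
        if i%20==0: cv2.putText(c,str(i),(8,(i-y0)*k+4),0,.35,(0,0,255),1)
    cv2.imwrite(n,c)
crop(a,255,95,355,185,7,"pics/s_cup.png")
crop(a,105,195,265,365,4,"pics/s_scale.png")
crop(a,160,255,250,355,6,"pics/s_dial.png")
crop(b,190,240,330,340,5,"pics/d_cup.png")
E
```

```text
(no output)
```

View pics/s_cup.png

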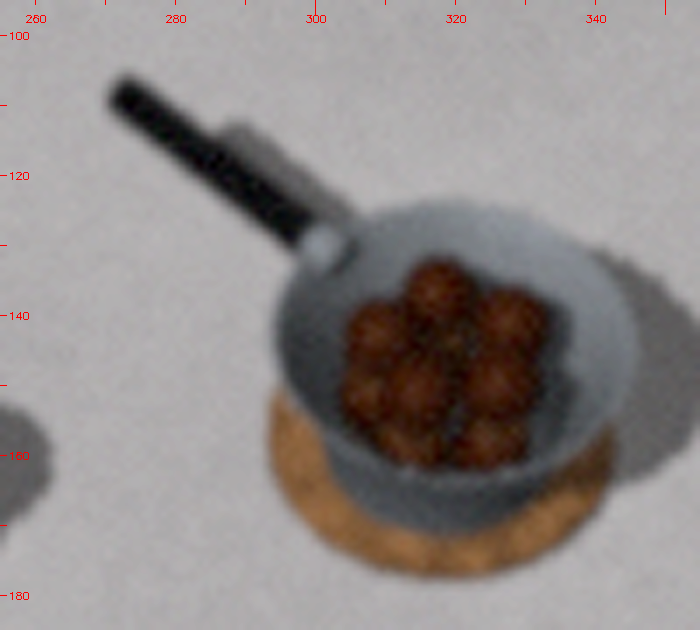

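View pics/s_scale.png

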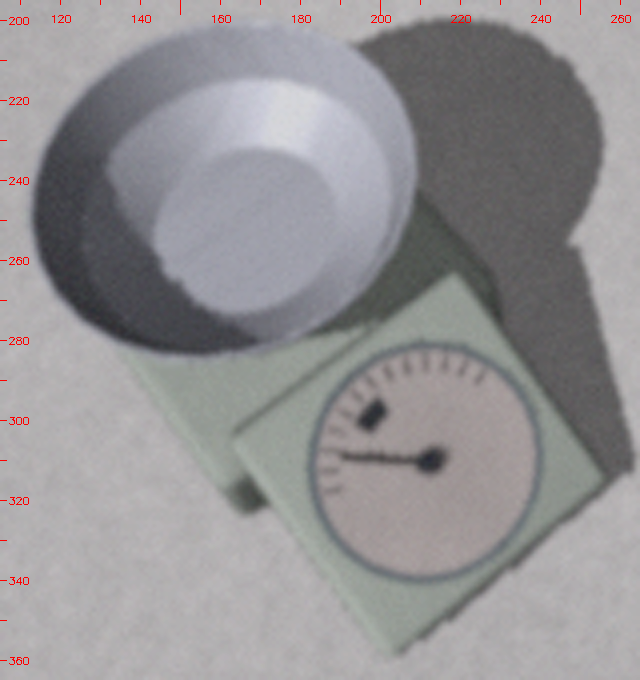

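View pics/s_dial.png

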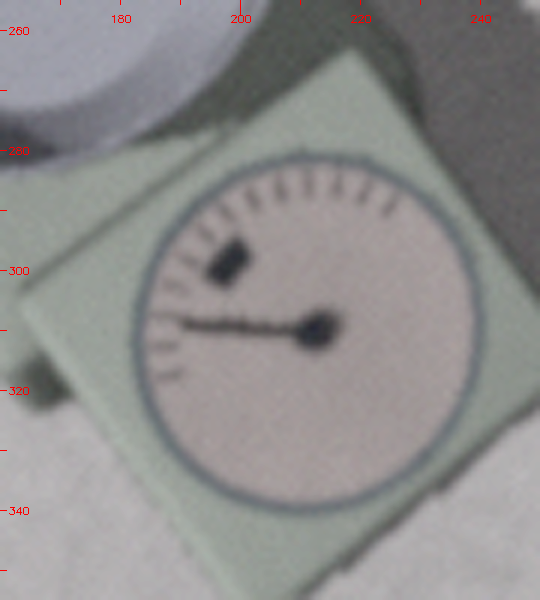

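View pics/d_cup.png

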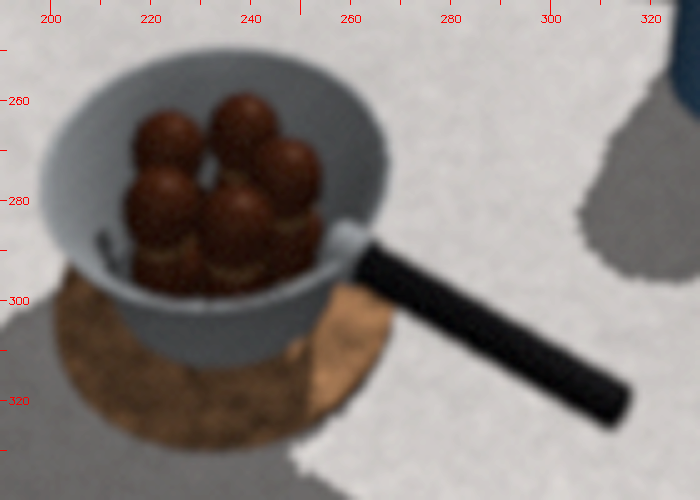

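```bash
cat > h.py <<'E'
import numpy as np,cv2
from scipy.optimize import least_squares
from scipy.spatial.transform import Rotation as Rn
CAM={"scene":(np.array([[424.11,0,270.44],[0,424.11,212.78],[0,0,1]]),np.array([[0.6587,0.636,-0.402,0.9584],[0.7523,-0.5669,0.3357,-0.2954],[-0.0143,-0.5235,-0.8519,0.8023]])),
"side":(np.array([[388.58,0,282.25],[0,388.58,205.22],[0,0,1]]),np.array([[-0.8105,-0.3688,0.4551,0.2214],[-0.5854,0.4821,-0.6519,0.525],[0.021,-0.7948,-0.6066,0.5524]]))}
def bp(cam,pts,z):
    K,E=CAM[cam]; p=np.c_[np.atleast_2d(pts),np.ones(len(np.atleast_2d(pts)))]
    d=(E[:,:3]@np.linalg.inv(K)@p.T).T; o=E[:,3]
    return o+d*((z-o[2])/d[:,2])[:,None]
def pj(cam,X):
    K,E=CAM[cam]; X=np.atleast_2d(X); c=(X-E[:,3])@E[:,:3]; u=c@K.T; return u[:,:2]/u[:,2:]
def circ(P):
    f=least_squares(lambda v:np.hypot(P[:,0]-v[0],P[:,1]-v[1])-v[2],[*P[:,:2].mean(0),.05]); return np.round(f.x,4),np.round(f.fun*1000,1)
E
python3 - <<'E'
from h import *
print("rim scene",circ(bp("scene",[(294.3,142.9),(346,144.3),(320.7,123.6),(319.3,163)],.064)))
print("rim side",circ(bp("side",[(198,277),(238,249.6),(267.6,273),(233,301)],.064)))
print("triv",circ(bp("scene",[(293.3,156.4),(320,177.6),(342.6,157.9),(296.4,166.4),(337.9,169.3)],.006)))
print("triv side",circ(bp("side",[(200.5,303),(232,329.5),(268,304),(211,322),(255,324)],.006)))
print("handle",bp("scene",[(272.9,108.6),(297.1,127.9)],.058).round(4).tolist(),bp("side",[(313.6,321.6),(264,291.6)],.058).round(4).tolist())
print("bowl",circ(bp("scene",[(113.3,247.5),(170,200.5),(209.5,235),(152.5,283.8)],.126)))
print("dial",bp("scene",[(211.3,310.3),(164,303),(218,263),(255.5,315),(203,358)],.052).round(4).tolist())
print("jar top",bp("scene",[(220,158)],.095).round(3), bp("side",[(345,221)],.095).round(3))
print("tea top",bp("scene",[(313,246)],.075).round(3), bp("side",[(232,180)],.075).round(3))
E
```

```text
rim scene (array([0.5445, 0.2027, 0.0585]), array([-0., -0.,  0.,  0.]))
rim side (array([0.5428, 0.2034, 0.0578]), array([ 0.1, -0.1,  0.1, -0.1]))
triv (array([0.5414, 0.205 , 0.0585]), array([ 0.1,  0.8,  0.6, -0.4, -1.1]))
triv side (array([0.5358, 0.2106, 0.0589]), array([ 1. , -0.1, -1. , -1.5,  1.6]))
handle [[0.388, 0.1978, 0.058], [0.473, 0.1986, 0.058]] [[0.3852, 0.1996, 0.058], [0.4806, 0.1989, 0.058]]
bowl (array([ 0.5515, -0.2135,  0.0856]), array([ 0.7, -0.7,  0.7, -0.8]))
dial [[0.6896, -0.2177, 0.052], [0.6206, -0.2748, 0.052], [0.6227, -0.151, 0.052], [0.7497, -0.163, 0.052], [0.7477, -0.2794, 0.052]]
jar top [[ 0.45  -0.007  0.095]] [[0.444 0.002 0.095]]
tea top [[0.726 0.003 0.075]] [[0.721 0.005 0.075]]
```

The needle starts at about 0.36: its tip is at (191,309), between the 0.2 and 0.4 ticks. The band then needs roughly 39–79 g more, which is 3–4 nuts. I measure these positions:

| Item | Position (m) |
|---|---|
| Cup | (0.543, 0.203), yaw about 1.5° |
| Trivet | (0.540, 0.206) |
| Bowl | (0.5515, -0.2135) |
| Jar | (0.447, -0.003) |

The fitted rim radii agree with the sizes given, to within 2.5 mm. Next I'll write the move planner.

```bash
cat >> h.py <<'E'
def plan(tcp,R):
    from workcell import bot
    s=bot.sense(); R0=Rn.from_euler("xyz",s["orientation"],degrees=True)
    t=R0.inv().apply(np.array(tcp)-s["tcp_pos"])/.5; r=(R0.inv()*R).as_rotvec(degrees=True)
    d=np.linalg.norm(t)*.5
    print("rot",np.round(r/360,4),"shift",np.round(t,4),"| mm",round(d*1000,1),"deg",np.round(np.linalg.norm(r),1),"rows>=",np.ceil(max(d/.0417,np.linalg.norm(r)/7.16)), "hand",round(s["finger_gap"],3))
def pose(grasp,lean,yaw):
    """lean>0: gripper body leans to +y side about the handle; yaw = cup yaw"""
    base=Rn.from_euler("xyz",[-90,0,-90],degrees=True)
    R=Rn.from_euler("z",yaw,degrees=True)*Rn.from_euler("x",-lean,degrees=True)*base
    p=R.apply([0,1,0]); return np.array(grasp)+.019*p,R,p
def st():
    from workcell import bot
    s=bot.sense(); R=Rn.from_euler("xyz",s["orientation"],degrees=True); p=R.apply([0,1,0])
    print("t",round(s["time_s"],2),"tcp",s["tcp_pos"].round(4),"grasp",(s["tcp_pos"]-.019*p).round(4),"point",p.round(3),"z",R.apply([0,0,1]).round(3),"q",s["q"].round(1),"F",s["contact_force"].round(1),"gap",round(s["finger_gap"],3))
E
python3 - <<'E'
from h import *
t,R,p=pose([.4286,.2,.058],40,1.5); print(t,p)
st()
plan(t-.13*p,R)
plan([.25,-.25,.30],pose([0,0,0],0,-40)[1])
E
```

```text
[0.4289197  0.18779122 0.04344516] [ 0.01682622 -0.64256734 -0.76604444]
t 0.15 tcp [ 0.1165 -0.5116  0.2307] grasp [ 0.1165 -0.5116  0.2497] point [-0.     0.001 -1.   ] z [0.975 0.222 0.   ] q [-77.2   7.2  -2.3  80.5   0.   90. ] F [0.  0.4 0.1] gap 1.0
rot [-0.011   0.0302 -0.1109] shift [-1.3889  0.1771  0.9526] | mm 846.7 deg 41.6 rows>= 21.0 hand 1.0
rot [ 1.000e-04  1.467e-01 -2.000e-04] shift [-0.4511 -0.138   0.3765] | mm 301.8 deg 52.8 rows>= 8.0 hand 1.0
```

```bash
python3 -m inch '[[0,0,0,-0.07,-0.02,0.05,-0.06],[0,0,-0.02,-0.14,-0.04,0.1,-0.06],[0,0,-0.03,-0.21,-0.04,0.15,-0.06],[0,0,-0.04,-0.28,-0.04,0.2,-0.06],[0,0,-0.05,-0.35,-0.04,0.25,-0.06]]' 100; python3 -m inch '[[0,0,0,-0.07,-0.02,0.05,-0.06],[0,0,0,-0.14,-0.02,0.1,-0.06],[0,0,0,-0.21,-0.02,0.15,-0.06],[0,0,0,-0.28,-0.02,0.2,-0.06],[0,0,0,-0.35,-0.02,0.25,-0.06]]'; python3 - <<'E'
from h import *
t,R,p=pose([.4286,.2,.058],40,1.5)
st()
plan(t-.13*p,R)
E
```

```text
time_s: 0.57
tcp_pos: [0.1935, -0.3254, 0.2508]
orientation: [-89.9, -18.2, -77.4]
contact_force: [2.4, 0.5, 0.3]
finger_gap: 0.526
time_s: 0.98
tcp_pos: [0.269, -0.1524, 0.2121]
orientation: [-89.8, -18.2, -77.4]
contact_force: [1.2, -0.2, -0.8]
finger_gap: 0.53
t 0.98 tcp [ 0.269  -0.1524  0.2121] grasp [ 0.2676 -0.1466  0.2301] point [ 0.072 -0.304 -0.95 ] z [0.976 0.219 0.004] q [-14.2 -25.1 -33.3  73.1 -16.1 152. ] F [ 1.2 -0.2 -0.8] gap 0.53
rot [-0.0157  0.027  -0.0604] shift [-0.7636 -0.1038  0.493 ] | mm 457.4 deg 24.5 rows>= 11.0 hand 0.53
```

Joint 6 is heading towards its limit, so I'll use the half-turned grasp.

```bash
python3 -m inch '[[0,-0.019,0,0,-0.02,0,-0.06],[0,-0.038,0,0,-0.04,0,-0.06],[0,-0.057,0,0,-0.06,0,-0.06],[0,-0.076,0,0,-0.08,0,-0.06],[0,-0.095,0,0,-0.1,0,-0.06]]' ; python3 -m inch '[[0,-0.019,0,0,0,0,-0.06],[0,-0.038,0,0,0,0,-0.06],[0,-0.057,0,0,0,0,-0.06],[0,-0.076,0,0,0,0,-0.06],[0,-0.095,0,0,0,0,-0.06]]';python3 -m inch '[[0,-0.019,0,0,0,0,-0.06],[0,-0.038,0,0,0,0,-0.06],[0,-0.057,0,0,0,0,-0.06],[0,-0.076,0,0,0,0,-0.06],[0,-0.095,0,0,0,0,-0.06]]'; sed -i 's/\[-90,0,-90\]/[-90,0,90]/' h.py; python3 - <<'E'
from h import *
t,R,p=pose([.4286,.2,.058],40,1.5)
st()
plan(t-.13*p,R)
E
```

```text
time_s: 1.4
tcp_pos: [0.2653, -0.1367, 0.2598]
orientation: [-100.4, -15.0, -41.4]
contact_force: [-0.3, -0.5, 0.0]
finger_gap: 0.527
time_s: 1.82
tcp_pos: [0.2651, -0.1366, 0.2596]
orientation: [-107.0, -6.6, -7.2]
contact_force: [-0.1, 0.5, -0.0]
finger_gap: 0.53
time_s: 2.23
tcp_pos: [0.2649, -0.1365, 0.2595]
orientation: [-107.7, 4.0, 25.7]
contact_force: [0.5, -0.7, -0.1]
finger_gap: 0.531
t 2.23 tcp [ 0.2649 -0.1365  0.2595] grasp [ 0.2635 -0.1307  0.2775] point [ 0.072 -0.304 -0.95 ] z [-0.432  0.849 -0.304] q [-10.9 -25.1 -27.3  80.2 -16.5  51.7] F [ 0.5 -0.7 -0.1] gap 0.531
rot [-0.0265 -0.1821  0.0605] shift [ 0.6601 -0.0032  0.6233] | mm 454.0 deg 69.7 rows>= 11.0 hand 0.531
```

```bash
python3 -m inch '[[-0.002,-0.015,0.005,0.055,-0.005,0.052,-0.06],[-0.004,-0.03,0.01,0.11,-0.01,0.104,-0.06],[-0.006,-0.046,0.015,0.165,-0.015,0.156,-0.06],[-0.009,-0.061,0.02,0.22,-0.02,0.208,-0.06],[-0.011,-0.076,0.025,0.275,-0.02,0.26,-0.06]]' ;  python3 - <<'E'
from h import *
t,R,p=pose([.4286,.2,.058],40,1.5)
st()
plan(t-.13*p,R)
E
```

```text
time_s: 2.65
tcp_pos: [0.3305, 0.035, 0.2208]
orientation: [-106.5, 21.0, 49.9]
contact_force: [1.4, -1.2, 0.4]
finger_gap: 0.528
t 2.65 tcp [0.3305 0.035  0.2208] grasp [0.3305 0.0434 0.2378] point [-0.004 -0.446 -0.895] z [-0.799  0.539 -0.265] q [ 26.7  -5.7 -21.   87.5 -23.4  66.4] F [ 1.4 -1.2  0.4] gap 0.528
rot [-0.0149 -0.1055  0.0353] shift [ 0.5092 -0.0725  0.1422] | mm 266.8 deg 40.4 rows>= 7.0 hand 0.528
```

```bash
python3 -m inch '[[-0.002,-0.015,0.005,0.07,-0.01,0.02,-0.06],[-0.004,-0.03,0.01,0.14,-0.02,0.04,-0.06],[-0.006,-0.045,0.015,0.21,-0.03,0.06,-0.06],[-0.008,-0.06,0.02,0.28,-0.04,0.08,-0.06],[-0.01,-0.075,0.025,0.36,-0.05,0.1,-0.06]]' ;  python3 - <<'E'
from h import *
t,R,p=pose([.4286,.2,.058],40,1.5)
st()
plan(t-.13*p,R)
E
```

```text
time_s: 3.07
tcp_pos: [0.3988, 0.2033, 0.1646]
orientation: [-96.5, 35.7, 78.3]
contact_force: [1.2, 0.6, 1.2]
finger_gap: 0.53
t 3.07 tcp [0.3988 0.2033 0.1646] grasp [0.399  0.2145 0.1799] point [-0.008 -0.591 -0.807] z [-0.986  0.138 -0.091] q [ 43.3  19.1  -4.9  93.  -25.1  59.1] F [1.2 0.6 1.2] gap 0.53
rot [-0.0047 -0.0296  0.0102] shift [ 0.1425 -0.0459 -0.0323] | mm 76.6 deg 11.4 rows>= 2.0 hand 0.53
```

```bash
python3 -m inch '[[-0.002,-0.012,0.004,0.06,-0.02,-0.014,-0.06],[-0.005,-0.03,0.01,0.12,-0.04,-0.028,-0.06],[-0.005,-0.03,0.01,0.143,-0.046,-0.032,-0.06],[-0.005,-0.03,0.01,0.143,-0.046,-0.032,-0.06]]' ;  python3 - <<'E'
from h import *
from workcell import bot
t,R,p=pose([.4286,.2,.058],40,1.5)
st()
plan(t-.13*p,R); plan(t,R)
a=bot.capture("scene")["image"][60:230,200:400,::-1]; b=bot.capture("side")["image"][150:380,160:460,::-1]
cv2.imwrite("pics/p1.png",np.vstack([cv2.resize(a,(480,408)),]) ); cv2.imwrite("pics/p2.png",cv2.resize(b,(780,598),interpolation=3))
E
```

```text
time_s: 3.4
tcp_pos: [0.4267, 0.2739, 0.1396]
orientation: [-89.8, 40.1, 92.0]
contact_force: [-0.0, -1.0, -0.1]
finger_gap: 0.531
t 3.4 tcp [0.4267 0.2739 0.1396] grasp [0.4263 0.2862 0.1542] point [ 0.018 -0.644 -0.765] z [-0.999 -0.032  0.003] q [ 47.8  29.3   4.8  96.8 -26.5  53.4] F [-0.  -1.  -0.1] gap 0.531
rot [ 0.0002  0.001  -0.0002] shift [-0.0084 -0.0018  0.0001] | mm 4.3 deg 0.4 rows>= 1.0 hand 0.531
rot [ 0.0002  0.001  -0.0002] shift [-0.008   0.2582  0.0005] | mm 129.1 deg 0.4 rows>= 4.0 hand 0.531
```

View pics/p2.png

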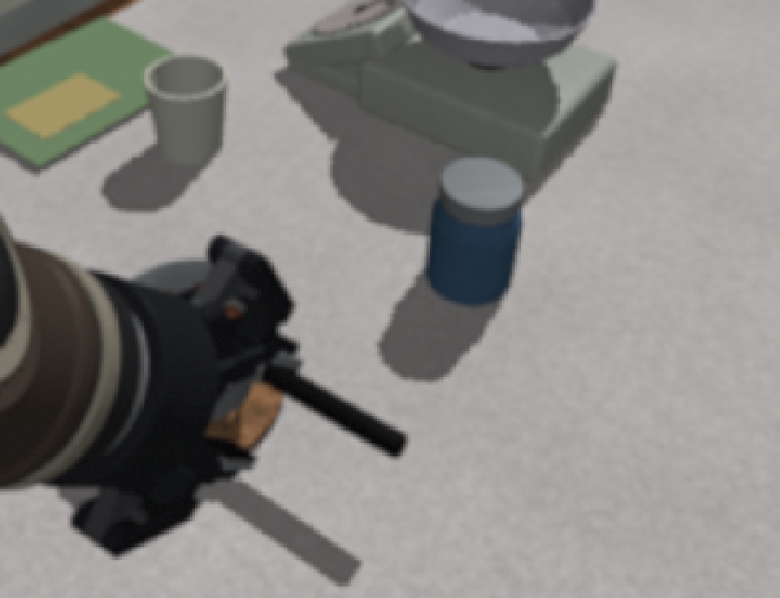

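View pics/p1.png

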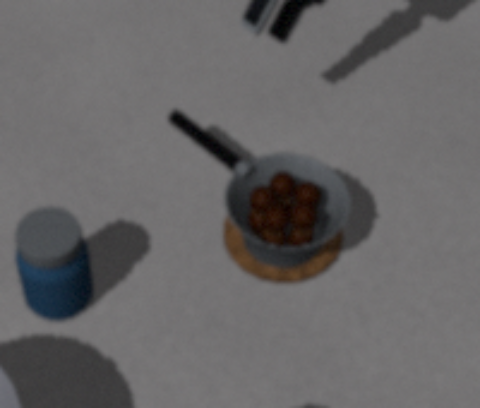

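The side view shows the open jaws lined up behind the handle, which ends at (400,445) in the crop; the scene view is clear. I'll approach along the tool axis.

```bash
python3 -m inch '[[0,0.001,0,-0.008,0.05,0,-0.06],[0,0.001,0,-0.008,0.1,0,-0.06],[0,0.001,0,-0.008,0.15,0,-0.06],[0,0.001,0,-0.008,0.19,0,-0.06],[0,0.001,0,-0.008,0.19,0,-0.06]]' ;  python3 - <<'E'
from h import *
from workcell import bot
t,R,p=pose([.4286,.2,.058],40,1.5)
st(); plan(t,R)
a=bot.capture("scene")["image"][70:210,220:380,::-1]; b=bot.capture("side")["image"][200:380,180:400,::-1]
cv2.imwrite("pics/p3.png",cv2.resize(a,(640,560),interpolation=3)); cv2.imwrite("pics/p4.png",cv2.resize(b,(704,576),interpolation=3))
E
```

```text
time_s: 3.92
tcp_pos: [0.4266, 0.2033, 0.0714]
orientation: [-90.1, 40.1, 91.1]
contact_force: [0.1, -0.9, 0.1]
finger_gap: 0.523
t 3.92 tcp [0.4266 0.2033 0.0714] grasp [0.4264 0.2156 0.086 ] point [ 0.015 -0.644 -0.765] z [-1.    -0.021 -0.001] q [ 43.   26.2  -8.9  84.2 -28.8  49.5] F [ 0.1 -0.9  0.1] gap 0.523
rot [-0.0004 -0.0008 -0.0003] shift [ 0.0122  0.0629 -0.0038] | mm 32.1 deg 0.3 rows>= 1.0 hand 0.523
```

View pics/p3.png

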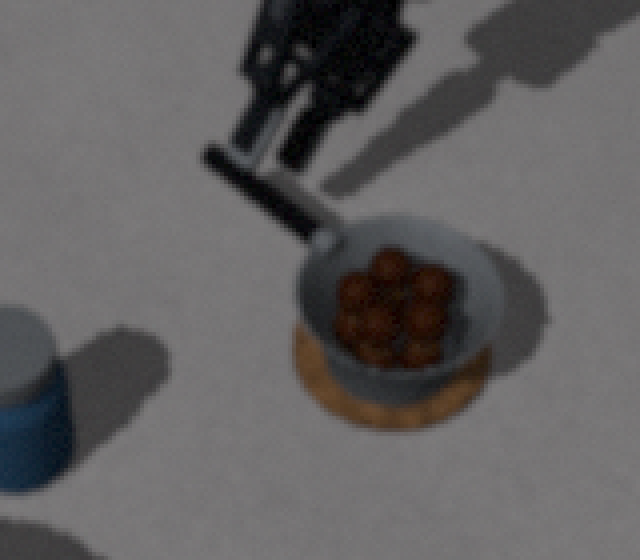

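View pics/p4.png

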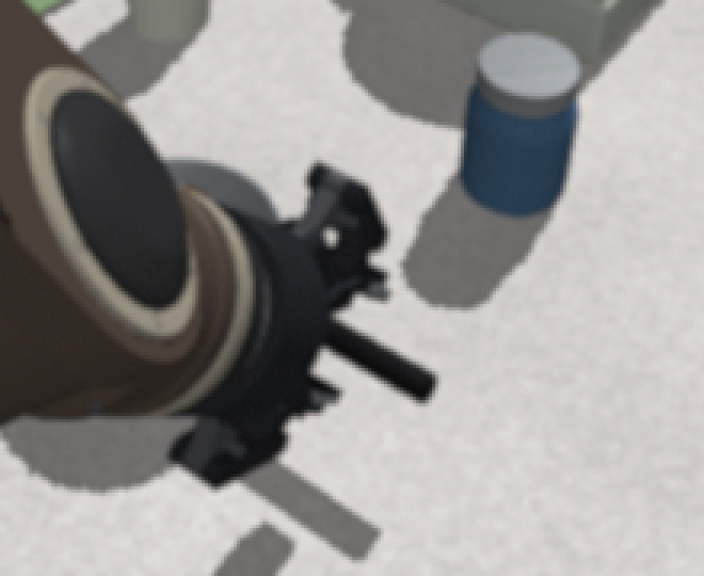

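```bash
python3 -m inch '[[0,-0.001,0,0.012,0.02,-0.004,-0.06],[0,-0.001,0,0.012,0.04,-0.004,-0.06],[0,-0.001,0,0.012,0.063,-0.004,-0.06],[0,-0.001,0,0.012,0.063,-0.004,-0.06],[0,-0.001,0,0.012,0.063,-0.004,-0.06]]' ;  python3 - <<'E'
from h import *
from workcell import bot
t,R,p=pose([.4286,.2,.058],40,1.5)
st(); plan(t,R)
a=bot.capture("scene")["image"][70:210,220:380,::-1]; b=bot.capture("wrist")["image"][:,:,::-1]
cv2.imwrite("pics/p5.png",cv2.resize(a,(640,560),interpolation=3)); cv2.imwrite("pics/p6.png",b)
E
```

```text
time_s: 4.43
tcp_pos: [0.4302, 0.1902, 0.0454]
orientation: [-90.0, 40.0, 91.6]
contact_force: [-0.1, -0.7, -0.4]
finger_gap: 0.528
t 4.43 tcp [0.4302 0.1902 0.0454] grasp [0.4299 0.2025 0.06  ] point [ 0.017 -0.643 -0.766] z [-1.    -0.027  0.001] q [ 41.8  26.5 -11.7  80.2 -29.4  47.8] F [-0.1 -0.7 -0.4] gap 0.528
rot [ 0.      0.0002 -0.    ] shift [-0.0012  0.0061  0.0027] | mm 3.4 deg 0.1 rows>= 1.0 hand 0.528
```

View pics/p5.png

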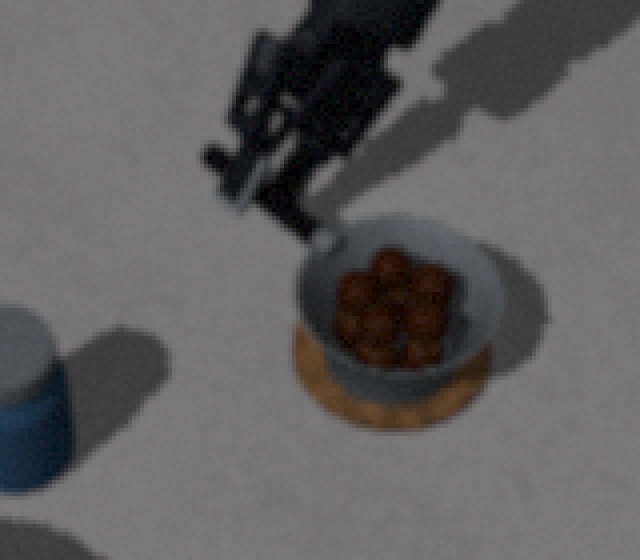

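View pics/p6.png

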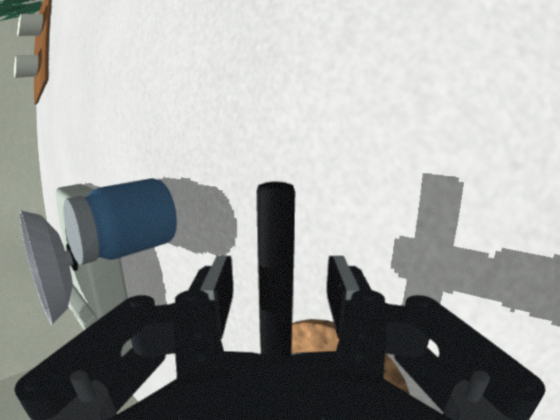

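The wrist view shows the handle (x about 276) almost centred between the pads (x 222–344). I'll close on it.

```bash
python3 -m inch '[[0,0,0,-0.003,0.006,0.002,-0.06],[0,0,0,-0.003,0.006,0.002,0.4],[0,0,0,-0.003,0.006,0.002,1],[0,0,0,-0.003,0.006,0.002,1],[0,0,0,-0.003,0.006,0.002,1]]' 120; python3 -m inch '[[0,0,0,0,0,0,1],[0,0,0,0,0,0,1],[0,0,0,0,0,0,1]]'; python3 - <<'E'
from h import *
from workcell import bot
st()
a=bot.capture("scene")["image"][70:210,220:380,::-1]; b=bot.capture("wrist")["image"][:,:,::-1]
cv2.imwrite("pics/p7.png",cv2.resize(a,(640,560),interpolation=3)); cv2.imwrite("pics/p8.png",b)
E
```

```text
time_s: 4.95
tcp_pos: [0.4298, 0.1879, 0.0449]
orientation: [-90.0, 40.0, 91.6]
contact_force: [0.3, 0.0, 2.7]
finger_gap: 0.148
time_s: 5.2
tcp_pos: [0.4298, 0.1879, 0.045]
orientation: [-90.1, 40.0, 91.6]
contact_force: [-0.4, 0.2, 1.6]
finger_gap: 0.142
t 5.2 tcp [0.4298 0.1879 0.045 ] grasp [0.4295 0.2001 0.0596] point [ 0.019 -0.642 -0.767] z [-1.    -0.028 -0.001] q [ 41.7  26.3 -12.2  79.9 -29.5  47.7] F [-0.4  0.2  1.6] gap 0.142
```

View pics/p7.png

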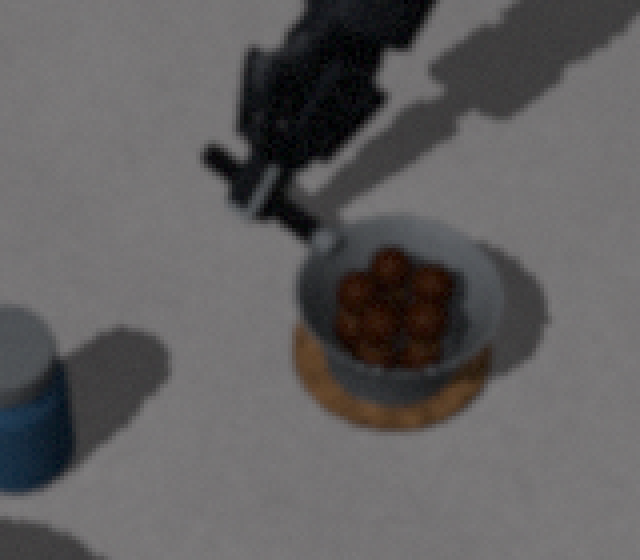

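View pics/p8.png

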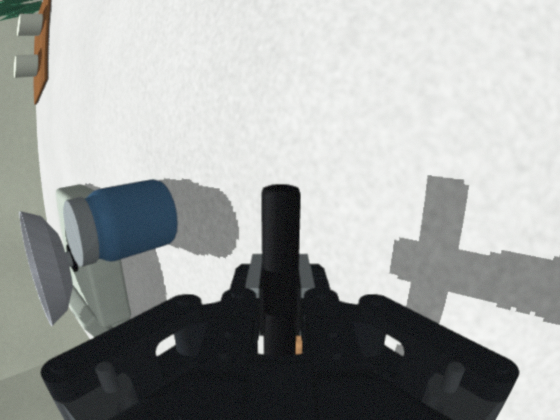

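Gripped, with the gap stopped at 0.142. Now I'll lift straight up, gently.

```bash
python3 - <<'E'
from h import *
t,R,p=pose([.4295,.2001,.0596],40,1.6)
plan(t+[0,0,.10],R);plan(t+[0,0,.18],R)
E
```

```text
rot [ 0.0001 -0.0001  0.0001] shift [-0.1286 -0.1534 -0.0002] | mm 100.1 deg 0.1 rows>= 3.0 hand 0.143
rot [ 0.0001 -0.0001  0.0001] shift [-0.2313 -0.276  -0.0004] | mm 180.1 deg 0.1 rows>= 5.0 hand 0.143
```

```bash
python3 -m inch '[[0,0,0,-0.005,-0.006,0,1],[0,0,0,-0.015,-0.018,0,1],[0,0,0,-0.03,-0.036,0,1],[0,0,0,-0.05,-0.06,0,1],[0,0,0,-0.07,-0.084,0,1]]'; python3 -m inch '[[0,0,0,-0.02,-0.024,0,1],[0,0,0,-0.04,-0.048,0,1],[0,0,0,-0.06,-0.072,0,1],[0,0,0,-0.075,-0.09,0,1],[0,0,0,-0.08,-0.096,0,1]]'; python3 - <<'E'
from h import *
from workcell import bot
st()
a=bot.capture("scene")["image"][50:260,180:400,::-1]; b=bot.capture("side")["image"][:,:,::-1]
cv2.imwrite("pics/p9.png",cv2.resize(a,(628,600),interpolation=3)); cv2.imwrite("pics/p10.png",b)
plan(*pose([.4295,.2001,.235],40,1.6)[:2])
E
```

```text
time_s: 5.72
tcp_pos: [0.4294, 0.1879, 0.1007]
orientation: [-90.0, 40.0, 91.6]
contact_force: [-0.3, 0.1, -2.9]
finger_gap: 0.147
time_s: 6.13
tcp_pos: [0.4299, 0.1885, 0.1655]
orientation: [-90.1, 39.9, 91.5]
contact_force: [-0.1, 0.6, -3.6]
finger_gap: 0.145
t 6.13 tcp [0.4299 0.1885 0.1655] grasp [0.4295 0.2006 0.1801] point [ 0.019 -0.641 -0.768] z [-1.    -0.028 -0.002] q [ 41.7  21.5  -3.1  93.6 -29.4  47.7] F [-0.1  0.6 -3.6] gap 0.145
rot [ 0.0001 -0.0001  0.0003] shift [-0.0733 -0.0861 -0.0004] | mm 56.6 deg 0.1 rows>= 2.0 hand 0.148
```

View pics/p9.png

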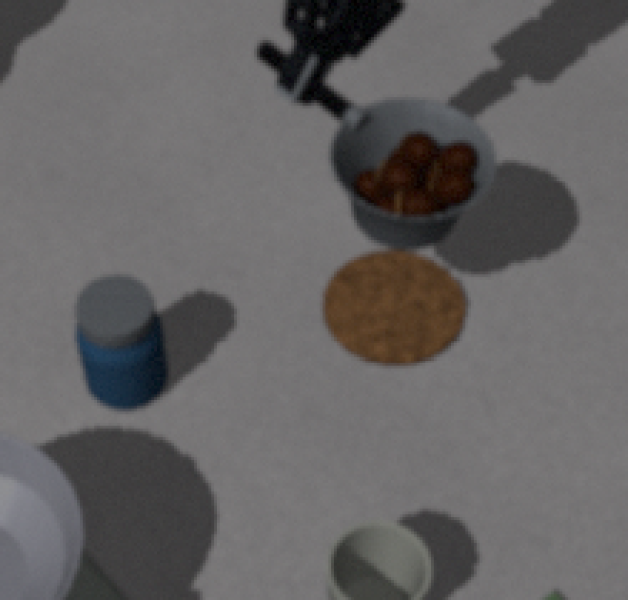

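View pics/p10.png

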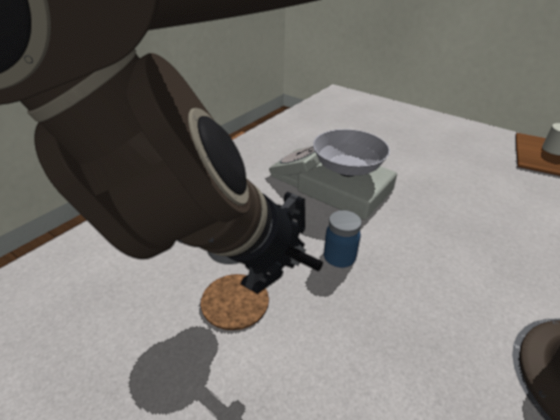

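The cup is lifted clear with all its nuts, and the trivet is visible. I'll measure the trivet and any sag, then carry on.

```bash
python3 - <<'E'
from h import *
f=lambda L:[(180+x*220/628,50+y*210/600) for x,y in L]
print("triv",circ(bp("scene",f([(323,305),(468,305),(397,250),(397,363),(345,268),(447,345)]),.007)))
print("rim",circ(bp("scene",f([(331,155),(495,165),(415,97),(415,218)]),.1845)))
h=f([(263,48),(352,115)]); print(h, pj("scene",[[.384,.199,.180],[.486,.2016,.180]]))
# move over: pure sideways -y
for y in(.1,0,-.1,-.215): plan(*pose([.436,y,.235],40,1.6)[:2])
E
python3 -m inch '[[0,0,0,-0.02,-0.023,0,1],[0,0,0,-0.04,-0.046,0,1],[0,0,0,-0.06,-0.069,0,1],[0,0,0,-0.073,-0.086,0,1],[0,0,0,-0.073,-0.086,0,1]]'
```

```text
triv (array([0.5413, 0.2077, 0.0596]), array([ 1.2,  0.8,  0.9,  0.7, -2. , -1.6]))
rim (array([0.546 , 0.1997, 0.0588]), array([-0.8, -0.9,  0.8,  0.9]))
[(272.13375796178343, 66.8), (303.312101910828, 90.25)] [[271.57401915  66.46246003]
 [304.68981894  90.15871607]]
rot [ 0.0001 -0.0001  0.0003] shift [-0.2271  0.0425 -0.0079] | mm 115.6 deg 0.1 rows>= 3.0 hand 0.148
rot [ 0.0001 -0.0001  0.0003] shift [-0.3805  0.1707 -0.0023] | mm 208.5 deg 0.1 rows>= 6.0 hand 0.148
rot [ 0.0001 -0.0001  0.0003] shift [-0.5339  0.2989  0.0032] | mm 306.0 deg 0.1 rows>= 8.0 hand 0.148
rot [ 0.0001 -0.0001  0.0003] shift [-0.7103  0.4464  0.0096] | mm 419.5 deg 0.1 rows>= 11.0 hand 0.148
time_s: 6.65
tcp_pos: [0.43, 0.1882, 0.2215]
orientation: [-90.2, 39.8, 91.5]
contact_force: [0.2, -0.1, -3.2]
finger_gap: 0.143
```

```bash
python3 -m inch '[[0,0,0,-0.01,0.008,0,1],[0,0,0,-0.03,0.025,0,1],[0,0,0,-0.06,0.05,0,1],[0,0,0,-0.095,0.08,0,1],[0,0,0,-0.13,0.108,0,1]]'; python3 -m inch '[[0,0,0,-0.04,0.033,0,1],[0,0,0,-0.08,0.067,0,1],[0,0,0,-0.12,0.1,0,1],[0,0,0,-0.16,0.133,0,1],[0,0,0,-0.2,0.167,0,1]]'; python3 - <<'E'
from h import *
st(); plan(*pose([.437,-.165,.235],40,1.6)[:2])
E
```

```text
time_s: 7.07
tcp_pos: [0.4317, 0.1018, 0.2204]
orientation: [-90.0, 39.9, 91.6]
contact_force: [0.7, -0.2, -2.6]
finger_gap: 0.148
time_s: 7.48
tcp_pos: [0.434, -0.0308, 0.2195]
orientation: [-89.9, 40.0, 91.7]
contact_force: [0.1, -0.1, -3.8]
finger_gap: 0.148
t 7.48 tcp [ 0.434  -0.0308  0.2195] grasp [ 0.4337 -0.0186  0.2341] point [ 0.016 -0.642 -0.766] z [-1.    -0.027  0.002] q [ 20.3   4.9 -15.6  84.6 -37.4  23.9] F [ 0.1 -0.1 -3.8] gap 0.148
rot [-0.0003  0.0001  0.0001] shift [-0.2256  0.1868  0.0013] | mm 146.4 deg 0.1 rows>= 4.0 hand 0.148
```

```bash
python3 -m inch '[[0,0,0,-0.04,0.033,0,1],[0,0,0,-0.08,0.067,0,1],[0,0,0,-0.12,0.1,0,1],[0,0,0,-0.15,0.125,0,1],[0,0,0,-0.175,0.145,0,1]]'; python3 -m inch '[[0,0,0,-0.02,0.016,0,1],[0,0,0,-0.035,0.03,0,1],[0,0,0,-0.043,0.037,0,1],[0,0,0,-0.046,0.04,0,1]]'; python3 - <<'E'
from h import *
from workcell import bot
st()
t,R,p=pose([.437,-.165,.22],40,1.6); plan(t,R)
for th in (30,50,60,80):
    t,R,p=pose([.437,-.165,.205],40-th,1.6); plan(t,R)
cv2.imwrite("pics/p11.png",bot.capture("scene")["image"][:,:,::-1]); cv2.imwrite("pics/p12.png",bot.capture("side")["image"][:,:,::-1])
E
```

```text
time_s: 7.9
tcp_pos: [0.4349, -0.1469, 0.2191]
orientation: [-89.7, 40.0, 91.7]
contact_force: [-0.5, -0.2, -3.7]
finger_gap: 0.147
time_s: 8.23
tcp_pos: [0.4341, -0.1786, 0.2177]
orientation: [-89.5, 40.0, 91.6]
contact_force: [-0.0, 0.6, -3.5]
finger_gap: 0.148
t 8.23 tcp [ 0.4341 -0.1786  0.2177] grasp [ 0.4339 -0.1664  0.2322] point [ 0.01  -0.643 -0.766] z [-1.    -0.023  0.006] q [  1.5  -2.  -22.4  70.1 -40.    0.2] F [-0.   0.6 -3.5] gap 0.148
rot [-0.0012  0.0001 -0.0001] shift [ 0.0177  0.017  -0.0067] | mm 12.7 deg 0.4 rows>= 1.0 hand 0.148
rot [-0.0012 -0.0002 -0.0834] shift [ 0.056   0.0348 -0.0069] | mm 33.2 deg 30.0 rows>= 5.0 hand 0.148
rot [-0.0012 -0.0004 -0.139 ] shift [ 0.0661  0.0263 -0.0068] | mm 35.7 deg 50.0 rows>= 7.0 hand 0.148
rot [-0.0011 -0.0006 -0.1668] shift [ 0.0699  0.0209 -0.0068] | mm 36.6 deg 60.0 rows>= 9.0 hand 0.148
rot [-0.0011 -0.0008 -0.2223] shift [ 0.0744  0.0085 -0.0067] | mm 37.6 deg 80.0 rows>= 12.0 hand 0.148
```

View pics/p11.png

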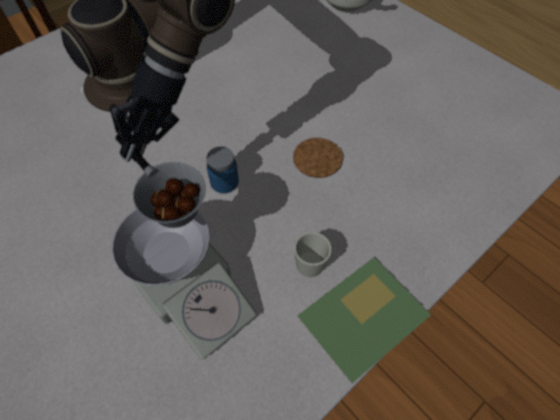

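View pics/p12.png

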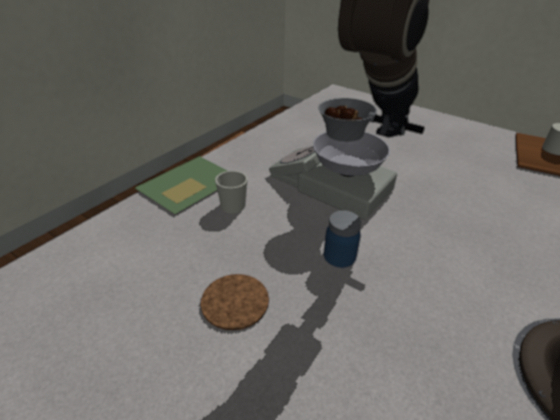

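The scene view shows the cup mouth at (170,195), over the near side of the bowl at (163,243); the needle is unchanged. I'll roll to 30° first.

```bash
python3 -m inch '[[0,0,-0.008,0.006,0.004,-0.001,1],[0,0,-0.018,0.013,0.009,-0.002,1],[0,0,-0.028,0.02,0.014,-0.004,1],[0,0,-0.038,0.027,0.018,-0.005,1],[0,0,-0.045,0.032,0.022,-0.007,1]]'; python3 - <<'E'
from h import *
st()
for th in (30,40,45,50,):
    t,R,p=pose([.437,-.165,.200],40-th,1.6); plan(t,R)
E
```

```text
time_s: 8.75
tcp_pos: [0.4382, -0.172, 0.1992]
orientation: [-89.6, 23.7, 91.6]
contact_force: [-1.2, -0.8, -3.8]
finger_gap: 0.142
t 8.75 tcp [ 0.4382 -0.172   0.1992] grasp [ 0.4381 -0.1644  0.2166] point [ 0.005 -0.402 -0.916] z [-1.    -0.025  0.006] q [ -7.   -2.5 -19.7  69.5 -23.5  -9.2] F [-1.2 -0.8 -3.8] gap 0.142
rot [-0.001  -0.0001 -0.038 ] shift [0.0213 0.0299 0.0018] | mm 18.4 deg 13.7 rows>= 2.0 hand 0.142
rot [-0.001  -0.0002 -0.0658] shift [0.0275 0.0277 0.0018] | mm 19.6 deg 23.7 rows>= 4.0 hand 0.142
rot [-0.001  -0.0003 -0.0797] shift [0.0305 0.0263 0.0018] | mm 20.2 deg 28.7 rows>= 5.0 hand 0.142
rot [-0.001  -0.0003 -0.0936] shift [0.0334 0.0246 0.0018] | mm 20.7 deg 33.7 rows>= 5.0 hand 0.142
```

```bash
python3 -m inch '[[0,0,-0.015,0.006,0.006,0,1],[0,0,-0.03,0.012,0.012,0,1],[0,0,-0.045,0.018,0.018,0,1],[0,0,-0.056,0.024,0.024,0,1],[0,0,-0.0658,0.0275,0.0277,0,1]]'; cat >> h.py <<'E'
def look(n):
    from workcell import bot
    c=bot.capture("scene")["image"][:,:,::-1]
    a=cv2.resize(c[270:350,170:250],(400,400),interpolation=3); b=cv2.resize(c[130:290,100:240],(350,400),interpolation=3)
    cv2.imwrite(n,cv2.convertScaleAbs(np.hstack([a,b]),alpha=1.4))
def tilts(ths,g=(.437,-.165,.200)):
    st()
    for th in ths:
        t,R,p=pose(g,40-th,1.6); print(th,end=" "); plan(t,R)
E
python3 - <<'E'
from h import *
tilts((45,50,52,55)); look("pics/q1.png")
E
```

```text
time_s: 9.17
tcp_pos: [0.4377, -0.165, 0.1808]
orientation: [-89.6, -0.1, 91.4]
contact_force: [0.3, -1.2, -4.2]
finger_gap: 0.148
t 9.17 tcp [ 0.4377 -0.165   0.1808] grasp [ 0.4379 -0.1651  0.1998] point [-0.007  0.002 -1.   ] z [-1.    -0.025  0.007] q [-20.6   1.6 -14.7  74.1  -0.  -22.1] F [ 0.3 -1.2 -4.2] gap 0.148
45 rot [-0.001  -0.0005 -0.0135] shift [ 0.0034 -0.0006  0.0015] | mm 1.9 deg 4.9 rows>= 1.0 hand 0.148
50 rot [-0.001  -0.0005 -0.0274] shift [ 0.0067 -0.001   0.0015] | mm 3.5 deg 9.9 rows>= 2.0 hand 0.148
52 rot [-0.001  -0.0005 -0.033 ] shift [ 0.008  -0.0012  0.0015] | mm 4.1 deg 11.9 rows>= 2.0 hand 0.148
55 rot [-0.001  -0.0006 -0.0413] shift [ 0.0099 -0.0017  0.0015] | mm 5.1 deg 14.9 rows>= 3.0 hand 0.148
```

View pics/q1.png

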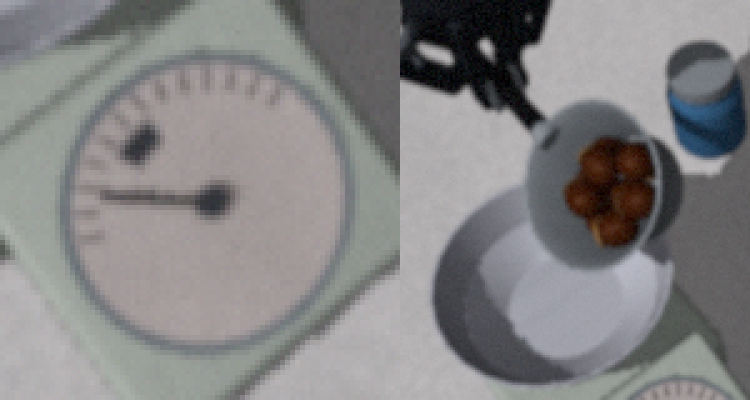

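```bash
cat >> h.py <<'E'
def cupmodel(cam,img,off,k,lean0=40,g=None):
    from workcell import bot
    s=bot.sense(); R=Rn.from_euler("xyz",s["orientation"],degrees=True)
    gp=s["tcp_pos"]-.019*R.apply([0,1,0])
    R0=pose([0,0,0],lean0,1.6)[1]; C=R*R0.inv()*Rn.from_euler("z",1.6,degrees=True)
    a=np.linspace(0,2*np.pi,72)
    for r,z,c in((.06,.056,(0,255,255)),(.0395,0,(255,0,255)),(.0405,.022,(0,255,0))):
        P=np.c_[r*np.cos(a)+.115,r*np.sin(a),0*a+z-.05]; u=(pj(cam,gp+C.apply(P))-off)*k
        cv2.polylines(img,[np.int32(u)],True,c,1)
    zc=C.apply([0,0,1]); return np.degrees(np.arccos(zc[2])),zc
E
python3 - <<'E'
from h import *
from workcell import bot
c=bot.capture("scene")["image"][:,:,::-1]
b=cv2.convertScaleAbs(cv2.resize(c[130:290,100:240],(560,640),interpolation=3),alpha=1.4).copy()
print(cupmodel("scene",b,np.array([100,130]),4)); cv2.imwrite("pics/q2.png",b[:600])
E
```

```text
(np.float64(39.990283363489624), array([ 0.02130324, -0.64230451,  0.76615344]))
```

View pics/q2.png

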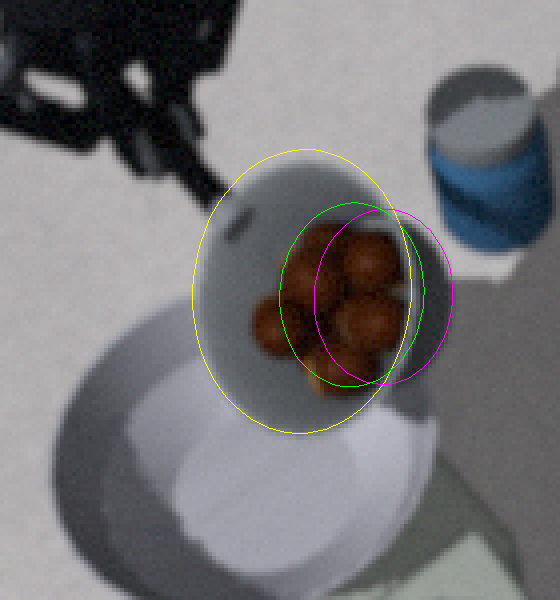

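The overlay matches and the nuts are climbing the -y wall. I'll continue to 50°.

```bash
python3 -m inch '[[0,0,-0.008,0.002,0,0,1],[0,0,-0.016,0.004,0,0,1],[0,0,-0.022,0.0055,-0.001,0,1],[0,0,-0.0274,0.0067,-0.001,0.001,1],[0,0,-0.0274,0.0067,-0.001,0.001,1]]'; 
python3 - <<'E'
from h import *
tilts((52,54,56,58),(.437,-.165,.198)); look("pics/q3.png")
E
```

```text
time_s: 9.68
tcp_pos: [0.4367, -0.163, 0.18]
orientation: [-89.4, -9.8, 91.2]
contact_force: [-0.7, -0.1, -3.7]
finger_gap: 0.148
t 9.68 tcp [ 0.4367 -0.163   0.18  ] grasp [ 0.4369 -0.1662  0.1987] point [-0.015  0.169 -0.985] z [-1.    -0.023  0.011] q [-25.8   5.1 -11.6  78.3   8.4 -27.4] F [-0.7 -0.1 -3.7] gap 0.148
52 rot [-0.0015 -0.0011 -0.0062] shift [ 0.0037  0.0018 -0.0006] | mm 2.1 deg 2.3 rows>= 1.0 hand 0.148
54 rot [-0.0015 -0.0011 -0.0117] shift [ 0.005   0.0018 -0.0006] | mm 2.7 deg 4.3 rows>= 1.0 hand 0.148
56 rot [-0.0015 -0.0012 -0.0173] shift [ 0.0063  0.0016 -0.0006] | mm 3.3 deg 6.3 rows>= 1.0 hand 0.148
58 rot [-0.0015 -0.0012 -0.0229] shift [ 0.0076  0.0015 -0.0005] | mm 3.9 deg 8.3 rows>= 2.0 hand 0.148
```

View pics/q3.png

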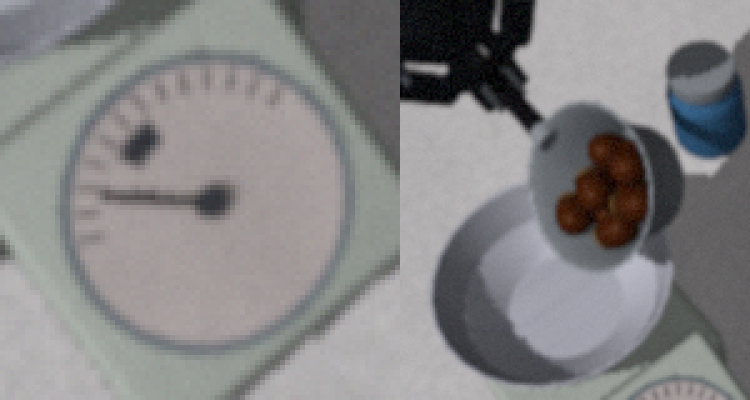

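Nothing has left the cup yet at 50°. I'll continue in steps.

```bash
python3 -m inch '[[-0.001,0,-0.006,0.003,0.001,0,1],[-0.0015,-0.001,-0.012,0.005,0.0018,0,1],[-0.0015,-0.001,-0.012,0.005,0.0018,0,1],[-0.0015,-0.001,-0.012,0.005,0.0018,0,1],[-0.0015,-0.001,-0.012,0.005,0.0018,0,1]]'; 
python3 - <<'E'
from h import *
tilts((56,58,60),(.437,-.165,.198)); look("pics/q4.png")
E
```

```text
time_s: 10.15
tcp_pos: [0.4367, -0.16, 0.1797]
orientation: [-90.0, -13.9, 91.6]
contact_force: [0.1, 0.1, -3.3]
finger_gap: 0.148
t 10.15 tcp [ 0.4367 -0.16    0.1797] grasp [ 0.4369 -0.1646  0.1982] point [-0.007  0.241 -0.971] z [-1.    -0.028 -0.   ] q [-27.8   6.4 -10.9  79.7  12.1 -30.1] F [ 0.1  0.1 -3.3] gap 0.148
56 rot [ 0.     -0.     -0.0058] shift [ 0.0005  0.0001 -0.0002] | mm 0.3 deg 2.1 rows>= 1.0 hand 0.148
58 rot [ 0.     -0.     -0.0113] shift [ 0.0018  0.0001 -0.0002] | mm 0.9 deg 4.1 rows>= 1.0 hand 0.148
60 rot [ 0.     -0.     -0.0169] shift [ 0.0031 -0.     -0.0002] | mm 1.6 deg 6.1 rows>= 1.0 hand 0.148
```

View pics/q4.png

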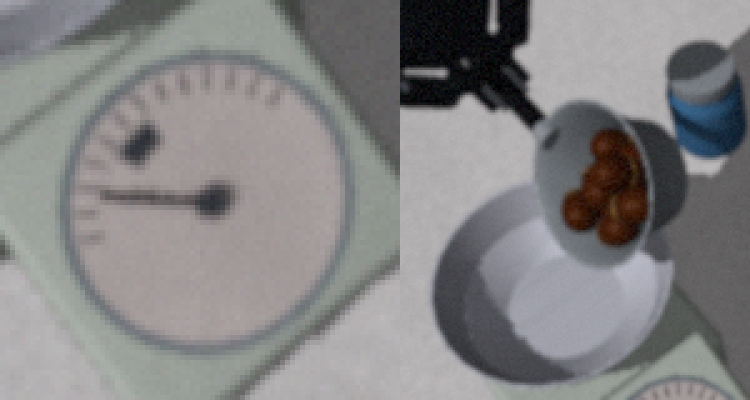

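```bash
python3 -m inch '[[0,0,-0.005,0.001,0,0,1],[0,0,-0.009,0.0015,0,0,1],[0,0,-0.009,0.0015,0,0,1],[0,0,-0.009,0.0015,0,0,1]]'; 
python3 - <<'E'
from h import *
tilts((58,60,62),(.437,-.165,.198)); look("pics/q5.png")
E
```

```text
time_s: 10.53
tcp_pos: [0.4367, -0.1597, 0.1797]
orientation: [-90.0, -17.2, 91.5]
contact_force: [-0.5, -0.2, -4.0]
finger_gap: 0.146
t 10.53 tcp [ 0.4367 -0.1597  0.1797] grasp [ 0.4369 -0.1653  0.1978] point [-0.008  0.296 -0.955] z [-1.    -0.027  0.001] q [-29.4   7.9  -9.8  81.3  14.7 -32.1] F [-0.5 -0.2 -4. ] gap 0.146
58 rot [-0.     -0.0002 -0.0022] shift [ 0.0012 -0.0002 -0.0003] | mm 0.7 deg 0.8 rows>= 1.0 hand 0.146
60 rot [-0.     -0.0002 -0.0078] shift [ 0.0026 -0.0002 -0.0003] | mm 1.3 deg 2.8 rows>= 1.0 hand 0.146
62 rot [-0.     -0.0002 -0.0133] shift [ 0.0039 -0.0003 -0.0003] | mm 2.0 deg 4.8 rows>= 1.0 hand 0.146
```

View pics/q5.png

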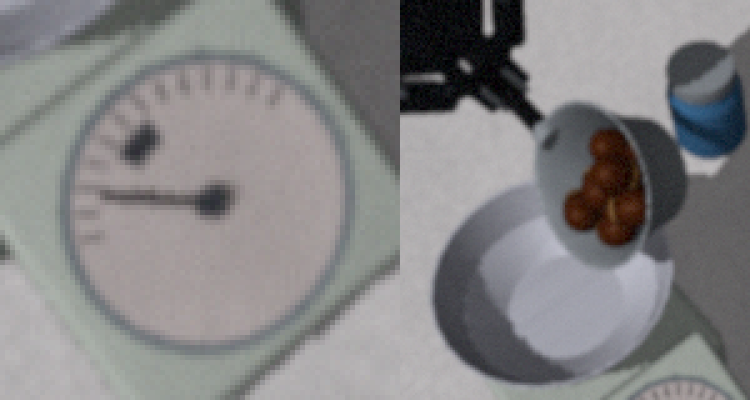

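```bash
python3 -m inch '[[0,0,-0.004,0.001,0,0,1],[0,0,-0.008,0.002,0,0,1],[0,0,-0.008,0.002,0,0,1],[0,0,-0.008,0.002,0,0,1]]'; 
python3 - <<'E'
from h import *
tilts((62,64,66),(.437,-.165,.198)); look("pics/q6.png")
E
```

```text
time_s: 10.92
tcp_pos: [0.4367, -0.1591, 0.1797]
orientation: [-89.9, -20.1, 91.5]
contact_force: [0.2, -0.1, -3.0]
finger_gap: 0.146
t 10.92 tcp [ 0.4367 -0.1591  0.1797] grasp [ 0.4369 -0.1656  0.1976] point [-0.01   0.343 -0.939] z [-1.    -0.027  0.001] q [-30.7   9.3  -8.9  82.9  16.9 -33.8] F [ 0.2 -0.1 -3. ] gap 0.146
62 rot [-0.0001 -0.0003 -0.0053] shift [ 0.0027 -0.0005 -0.0003] | mm 1.4 deg 1.9 rows>= 1.0 hand 0.146
64 rot [-0.0001 -0.0003 -0.0109] shift [ 0.004  -0.0005 -0.0003] | mm 2.0 deg 3.9 rows>= 1.0 hand 0.146
66 rot [-0.0001 -0.0003 -0.0164] shift [ 0.0053 -0.0006 -0.0003] | mm 2.7 deg 5.9 rows>= 1.0 hand 0.146
```

View pics/q6.png

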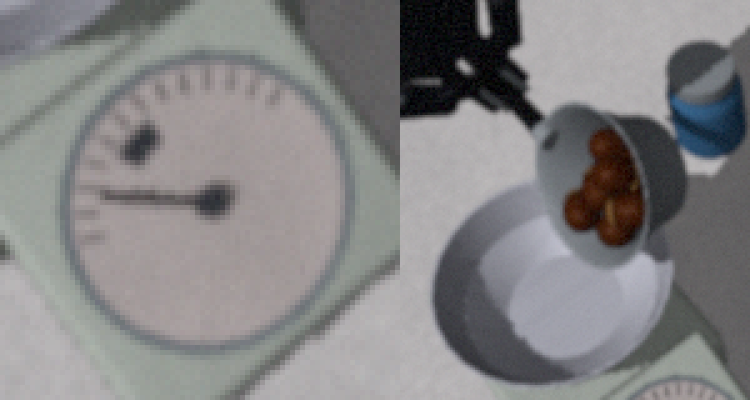

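```bash
python3 -m inch '[[0,0,-0.004,0.002,0,0,1],[0,0,-0.009,0.003,0,0,1],[0,0,-0.009,0.003,0,0,1],[0,0,-0.009,0.003,0,0,1]]'; 
python3 - <<'E'
from h import *
tilts((65,67,69),(.437,-.165,.198)); look("pics/q7.png")
E
```

```text
time_s: 11.3
tcp_pos: [0.4366, -0.1579, 0.1799]
orientation: [-89.9, -23.4, 91.4]
contact_force: [-0.5, -0.4, -3.6]
finger_gap: 0.147
t 11.3 tcp [ 0.4366 -0.1579  0.1799] grasp [ 0.4368 -0.1655  0.1973] point [-0.012  0.396 -0.918] z [-1.    -0.026  0.002] q [-32.   10.9  -7.9  84.7  19.3 -35.8] F [-0.5 -0.4 -3.6] gap 0.147
65 rot [-0.0001 -0.0004 -0.0046] shift [ 0.0025 -0.0009 -0.0004] | mm 1.3 deg 1.6 rows>= 1.0 hand 0.147
67 rot [-0.0001 -0.0004 -0.0101] shift [ 0.0038 -0.001  -0.0004] | mm 2.0 deg 3.6 rows>= 1.0 hand 0.147
69 rot [-0.0001 -0.0004 -0.0157] shift [ 0.0051 -0.0011 -0.0004] | mm 2.6 deg 5.6 rows>= 1.0 hand 0.147
```

View pics/q7.png

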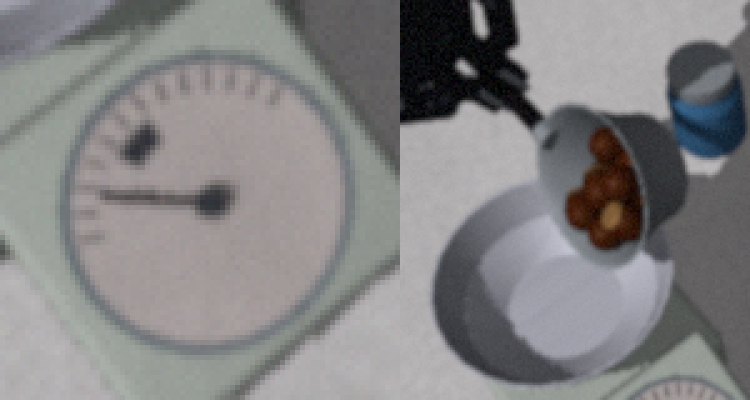

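At 63.5° the nuts are shifting towards the lip at about (575,210) in the crop. I'll use smaller steps.

```bash
python3 -m inch '[[0,0,-0.004,0.0025,-0.001,0,1],[0,0,-0.006,0.003,-0.001,0,1],[0,0,-0.006,0.003,-0.001,0,1],[0,0,-0.006,0.003,-0.001,0,1]]'; 
python3 - <<'E'
from h import *
tilts((67,69,71),(.437,-.165,.198)); look("pics/q8.png")
E
```

```text
time_s: 11.68
tcp_pos: [0.4366, -0.1569, 0.1809]
orientation: [-89.9, -25.5, 91.4]
contact_force: [-0.2, -0.4, -3.7]
finger_gap: 0.148
t 11.68 tcp [ 0.4366 -0.1569  0.1809] grasp [ 0.4369 -0.165   0.1981] point [-0.013  0.43  -0.903] z [-1.    -0.026  0.002] q [-32.8  12.   -7.2  86.   20.8 -37.1] F [-0.2 -0.4 -3.7] gap 0.148
67 rot [-0.0001 -0.0004 -0.0041] shift [ 0.001   0.0001 -0.0003] | mm 0.5 deg 1.5 rows>= 1.0 hand 0.148
69 rot [-0.0001 -0.0004 -0.0097] shift [ 0.0023  0.0001 -0.0003] | mm 1.2 deg 3.5 rows>= 1.0 hand 0.148
71 rot [-0.0001 -0.0004 -0.0152] shift [ 0.0036 -0.     -0.0003] | mm 1.8 deg 5.5 rows>= 1.0 hand 0.148
```

View pics/q8.png

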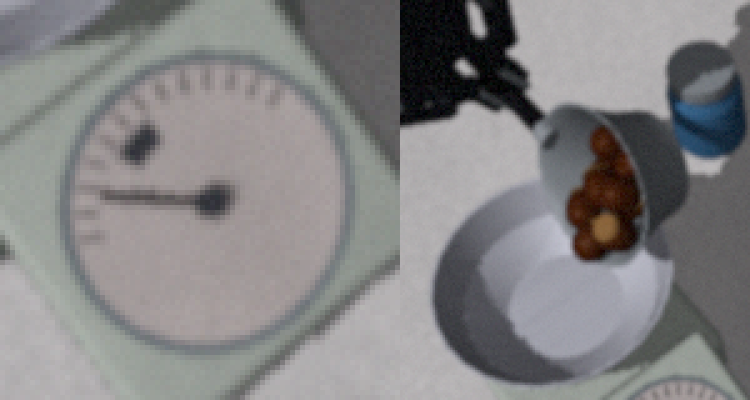

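A nut at (590,245) is at the lip. I'll hold and watch.

```bash
python3 -m inch '[[0,0,-0.001,0,0,0,1],[0,0,-0.002,0,0,0,1],[0,0,-0.002,0,0,0,1],[0,0,-0.002,0,0,0,1]]'; 
python3 - <<'E'
from h import *
tilts((67,69,71),(.437,-.165,.198)); look("pics/q9.png")
E
```

```text
time_s: 12.07
tcp_pos: [0.4367, -0.1568, 0.181]
orientation: [-89.9, -26.2, 91.4]
contact_force: [0.2, 0.0, -2.4]
finger_gap: 0.144
t 12.07 tcp [ 0.4367 -0.1568  0.181 ] grasp [ 0.4369 -0.1652  0.1981] point [-0.013  0.442 -0.897] z [-1.    -0.026  0.001] q [-33.1  12.3  -7.   86.4  21.3 -37.5] F [ 0.2  0.  -2.4] gap 0.144
67 rot [-0.     -0.0004 -0.0022] shift [ 0.0008  0.0003 -0.0002] | mm 0.4 deg 0.8 rows>= 1.0 hand 0.144
69 rot [-0.     -0.0004 -0.0077] shift [ 0.0021  0.0002 -0.0002] | mm 1.1 deg 2.8 rows>= 1.0 hand 0.144
71 rot [-0.     -0.0004 -0.0133] shift [ 0.0035  0.0001 -0.0001] | mm 1.7 deg 4.8 rows>= 1.0 hand 0.144
```

View pics/q9.png

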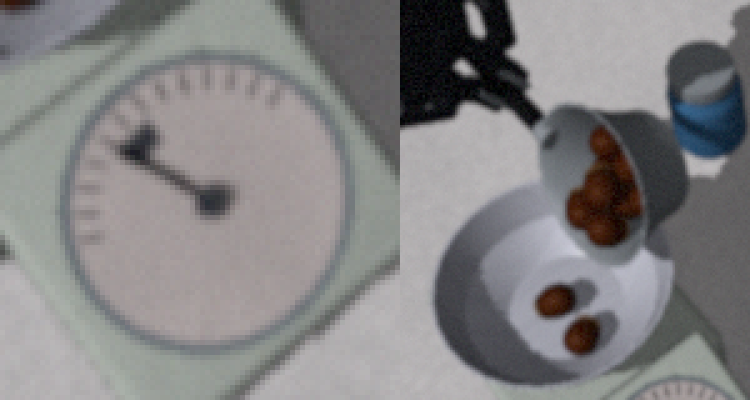

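Two nuts are in the bowl at (555,300) and (583,335), and the needle is swinging near 0.8. I'll let it settle.

```bash
python3 -m inch '[[0,0,0,0,0,0,1],[0,0,0,0,0,0,1],[0,0,0,0,0,0,1],[0,0,0,0,0,0,1],[0,0,0,0,0,0,1]]'; 
python3 - <<'E'
from h import *
tilts((67,69,71),(.437,-.165,.198)); look("pics/q10.png")
E
```

```text
time_s: 12.53
tcp_pos: [0.4367, -0.1568, 0.1811]
orientation: [-89.9, -26.2, 91.5]
contact_force: [0.3, -0.6, -2.6]
finger_gap: 0.145
t 12.53 tcp [ 0.4367 -0.1568  0.1811] grasp [ 0.4369 -0.1651  0.1982] point [-0.012  0.442 -0.897] z [-1.    -0.026  0.001] q [-33.1  12.3  -7.   86.4  21.3 -37.5] F [ 0.3 -0.6 -2.6] gap 0.145
67 rot [-0.     -0.0004 -0.0022] shift [ 0.0006  0.0004 -0.0001] | mm 0.4 deg 0.8 rows>= 1.0 hand 0.145
69 rot [-0.     -0.0004 -0.0077] shift [ 0.002   0.0004 -0.0001] | mm 1.0 deg 2.8 rows>= 1.0 hand 0.145
71 rot [-0.     -0.0004 -0.0133] shift [ 0.0033  0.0003 -0.0001] | mm 1.7 deg 4.8 rows>= 1.0 hand 0.145
```

View pics/q10.png

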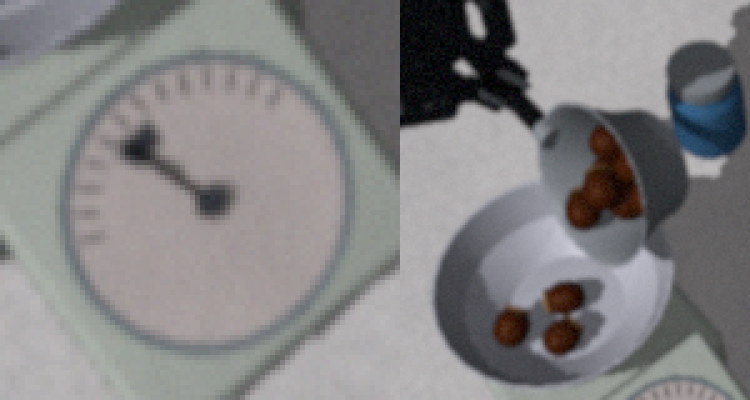

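A third nut is in and the needle is at about 0.85, inside the band. I'll roll back now before another falls.

```bash
python3 -m inch '[[0,0,0.012,-0.003,0,0,1],[0,0,0.026,-0.006,0,0,1],[0,0,0.042,-0.01,-0.001,0,1],[0,0,0.056,-0.014,-0.003,0,1],[0,0,0.07,-0.017,-0.005,0,1]]'; 
python3 - <<'E'
from h import *
tilts((20,0),(.437,-.165,.215)); look("pics/q11.png")
E
```

```text
time_s: 13.0
tcp_pos: [0.437, -0.1656, 0.1802]
orientation: [-90.0, -0.8, 91.5]
contact_force: [-0.2, 0.6, -2.9]
finger_gap: 0.147
t 13.0 tcp [ 0.437  -0.1656  0.1802] grasp [ 0.437  -0.1658  0.1992] point [ 0.     0.014 -1.   ] z [-1.    -0.026 -0.   ] q [-21.2   1.5 -14.9  73.9   0.7 -22.7] F [-0.2  0.6 -2.9] gap 0.147
20 rot [ 0.     -0.0004  0.0577] shift [-0.0114 -0.0341 -0.0001] | mm 18.0 deg 20.8 rows>= 3.0 hand 0.147
0 rot [-1.000e-04 -4.000e-04  1.133e-01] shift [-0.0227 -0.0408 -0.0001] | mm 23.4 deg 40.8 rows>= 6.0 hand 0.147
```

View pics/q11.png

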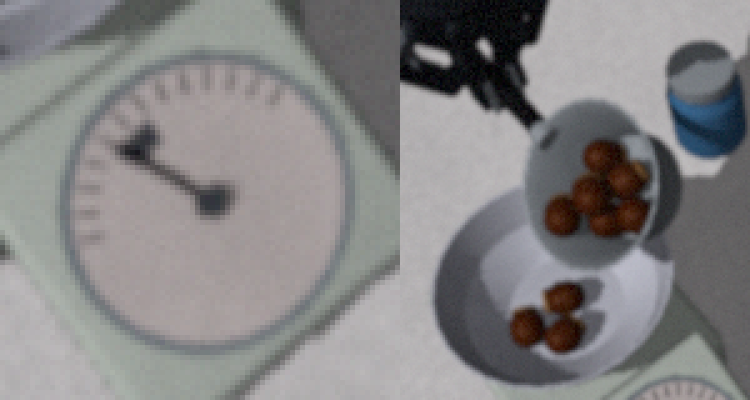

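The needle looks close to the lower edge. I'll let it settle and measure it properly.

```bash
cat >> h.py <<'E'
def needle(img):
    """img BGR/grey scene image; fits the dark ray angle vs hand-read tick angles"""
    g=cv2.GaussianBlur(cv2.cvtColor(np.ascontiguousarray(img),cv2.COLOR_BGR2GRAY),(0,0),.6).astype(np.float32)
    C=np.array([212.5,309.8])
    T=np.array([(168,377),(163,347),(165,318),(178,288),(190,261),(208,236),(228,211),(252,196),(280,188),(308,183),(337,186),(365,193),(392,205)])/6+[160,255]
    ang=np.unwrap(np.arctan2(-(T-C)[:,1],-(T-C)[:,0]+0)*-1)  # increasing
    va=.2*np.arange(13)
    out=[]
    A=np.linspace(ang[0]-.2,ang[-1],1500)
    for r0,r1 in((5,12),(8,15),(6,16)):
        rr=np.linspace(r0,r1,20)
        X=(C[0]-np.outer(np.cos(A),rr)).astype(np.float32); Y=(C[1]-np.outer(np.sin(A),rr)).astype(np.float32)
        m=cv2.remap(g,X,Y,cv2.INTER_CUBIC).mean(1); w=np.clip(np.median(m)-m-.35*(np.median(m)-m.min()),0,None)
        k=m.argmin(); s=slice(max(0,k-80),k+80); a=(A[s]*w[s]).sum()/w[s].sum()
        out.append(round(float(np.interp(a,ang,va)),3))
    return out, np.degrees(ang).round(1)
E
python3 - <<'E'
from h import *
print(needle(cv2.imread("pics/scene0.png")))
E
python3 -m inch '[[0,0,0,0,0,0,1],[0,0,0,0,0,0,1],[0,0,0,0,0,0,1],[0,0,0,0,0,0,1],[0,0,0,0,0,0,1]]'; python3 -m inch '[[0,0,0,0,0,0,1],[0,0,0,0,0,0,1],[0,0,0,0,0,0,1],[0,0,0,0,0,0,1],[0,0,0,0,0,0,1]]'; 
python3 - <<'E'
from h import *
from workcell import bot
for i in range(5): print(needle(bot.capture("scene")["image"][:,:,::-1])[0])
c=bot.capture("scene")["image"][:,:,::-1]
cv2.imwrite("pics/n1.png",cv2.convertScaleAbs(cv2.resize(c[265:350,170:250],(752,599)[::1] if 0 else (560,595),interpolation=3),alpha=1.4)); look("pics/q12.png")
E
```

```text
([2.4, 2.4, 2.4], array([  18.2,    6.8,   -4.1,  -16.6,  -28.5,  -40.9,  -53.6,  -64.6,
        -76. ,  -87.3,  -98.8, -110.2, -121.9]))
time_s: 13.47
tcp_pos: [0.4369, -0.1649, 0.1803]
orientation: [-90.0, -0.7, 91.5]
contact_force: [0.7, -0.3, -2.1]
finger_gap: 0.145
time_s: 13.88
tcp_pos: [0.4369, -0.1649, 0.1802]
orientation: [-90.0, -0.7, 91.5]
contact_force: [-0.9, 0.4, -2.5]
finger_gap: 0.148
[2.4, 2.4, 2.4]
[2.4, 2.4, 2.4]
[2.4, 2.4, 2.4]
[2.4, 2.4, 2.4]
[2.4, 2.4, 2.4]
```

View pics/n1.png

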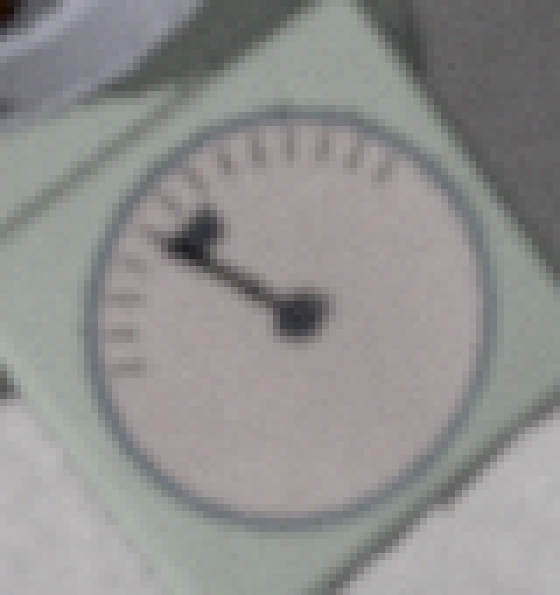

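View pics/q12.png

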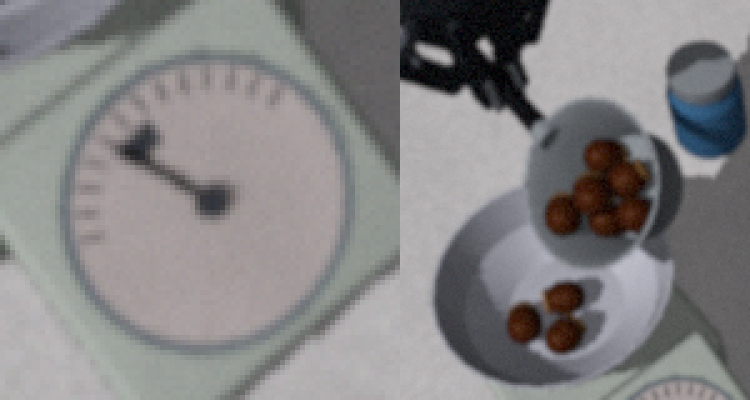

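```bash
sed -i 's/+0)\*-1)  # increasing/))/' h.py; python3 - <<'E'
from h import *
from workcell import bot
print(needle(cv2.imread("pics/scene0.png")))
for i in range(4): print(needle(bot.capture("scene")["image"][:,:,::-1])[0])
E
```

```text
([0.364, 0.378, 0.377], array([-18.2,  -6.8,   4.1,  16.6,  28.5,  40.9,  53.6,  64.6,  76. ,
        87.3,  98.8, 110.2, 121.9]))
[0.819, 0.822, 0.824]
[0.818, 0.82, 0.822]
[0.821, 0.822, 0.824]
[0.82, 0.821, 0.823]
```

The needle settles at 0.82, and the picture agrees: it lies on the 0.8 tick, about 4° inside the band edge. That's good enough, so I'll level the cup and raise it.

```bash
python3 -m inch '[[0,0,0.012,-0.003,-0.01,0,1],[0,0,0.024,-0.006,-0.02,0,1],[0,0,0.036,-0.008,-0.03,0,1],[0,0,0.048,-0.01,-0.034,0,1],[0,0,0.06,-0.012,-0.036,0,1]]';  python3 - <<'E'
from h import *
tilts((0,),(.437,-.165,.235)); 
E
```

```text
time_s: 14.85
tcp_pos: [0.4374, -0.171, 0.1992]
orientation: [-90.2, 21.1, 91.5]
contact_force: [0.2, 1.3, -4.2]
finger_gap: 0.143
t 14.85 tcp [ 0.4374 -0.171   0.1992] grasp [ 0.4372 -0.1641  0.2169] point [ 0.012 -0.36  -0.933] z [-1.    -0.026 -0.003] q [ -8.5  -2.9 -19.4  69.5 -20.8 -10.7] F [ 0.2  1.3 -4.2] gap 0.143
0 rot [ 0.0003 -0.0004  0.0525] shift [-0.0269 -0.0351  0.0003] | mm 22.1 deg 18.9 rows>= 3.0 hand 0.143
```

```bash
python3 -m inch '[[0,0,0.012,-0.007,-0.009,0,1],[0,0,0.024,-0.014,-0.018,0,1],[0,0,0.036,-0.02,-0.026,0,1],[0,0,0.046,-0.024,-0.031,0,1],[0,0,0.0525,-0.027,-0.035,0,1]]'; python3 -m inch '[[0,0,0,0,0,0,1],[0,0,0,0,0,0,1]]'; python3 - <<'E'
from h import *
from workcell import bot
st(); plan(*pose([.4295,.2001,.237],40,1.6)[:2])
print(needle(bot.capture("scene")["image"][:,:,::-1])[0])
look("pics/q13.png")
E
```

```text
time_s: 15.27
tcp_pos: [0.4375, -0.1764, 0.2202]
orientation: [-90.2, 40.1, 91.5]
contact_force: [-0.5, 0.6, -3.6]
finger_gap: 0.143
time_s: 15.43
tcp_pos: [0.4375, -0.1756, 0.2195]
orientation: [-90.1, 40.0, 91.6]
contact_force: [-0.6, -1.1, -3.1]
finger_gap: 0.145
t 15.43 tcp [ 0.4375 -0.1756  0.2195] grasp [ 0.4372 -0.1634  0.2341] point [ 0.02  -0.642 -0.766] z [-1.    -0.03  -0.001] q [  1.9  -2.1 -22.2  70.  -40.    0.2] F [-0.6 -1.1 -3.1] gap 0.145
rot [0.0003 0.     0.0001] shift [ 0.5535 -0.4714 -0.0061] | mm 363.5 deg 0.1 rows>= 9.0 hand 0.145
[0.819, 0.822, 0.825]
```

View pics/q13.png

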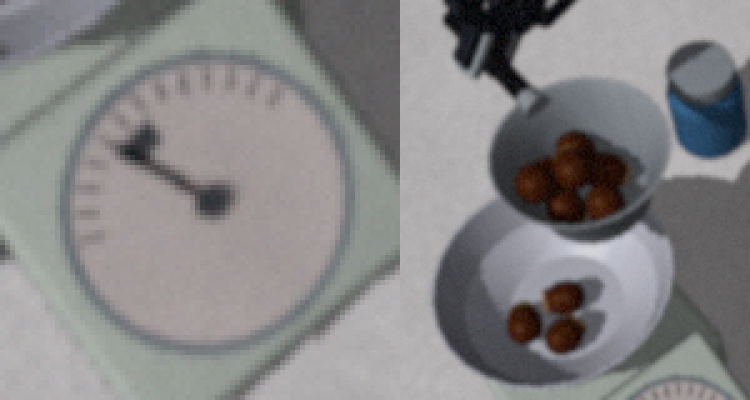

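The cup is level, three nuts are in the bowl and the needle holds at 0.82. Carrying the cup back.

```bash
python3 -m inch '[[0,0,0,0.01,-0.009,0,1],[0,0,0,0.03,-0.026,0,1],[0,0,0,0.06,-0.051,0,1],[0,0,0,0.095,-0.081,-0.001,1],[0,0,0,0.13,-0.11,-0.001,1]]'; python3 -m inch '[[0,0,0,0.04,-0.034,0,1],[0,0,0,0.08,-0.068,-0.001,1],[0,0,0,0.12,-0.102,-0.001,1],[0,0,0,0.16,-0.136,-0.002,1],[0,0,0,0.2,-0.17,-0.002,1]]';python3 - <<'E'
from h import *
st(); plan(*pose([.4295,.2001,.237],40,1.6)[:2])
E
```

```text
time_s: 15.95
tcp_pos: [0.4356, -0.0905, 0.221]
orientation: [-90.3, 39.9, 91.3]
contact_force: [0.9, -0.5, -1.9]
finger_gap: 0.145
time_s: 16.37
tcp_pos: [0.4333, 0.0422, 0.2223]
orientation: [-90.4, 39.9, 91.2]
contact_force: [0.9, 0.1, -3.1]
finger_gap: 0.149
t 16.37 tcp [0.4333 0.0422 0.2223] grasp [0.4329 0.0544 0.2369] point [ 0.02  -0.641 -0.768] z [-1.    -0.025 -0.005] q [ 28.4   9.4 -10.7  90.5 -34.9  33.7] F [ 0.9  0.1 -3.1] gap 0.149
rot [ 0.0003 -0.0009  0.0004] shift [ 0.2235 -0.1871 -0.0003] | mm 145.7 deg 0.4 rows>= 4.0 hand 0.149
```

```bash
python3 -m inch '[[0,0,0,0.04,-0.034,0,1],[0,0,0,0.08,-0.067,0,1],[0,0,0,0.12,-0.1,0,1],[0,0,0,0.155,-0.13,0,1],[0,-0.001,0,0.18,-0.151,0,1]]'; python3 -m inch '[[0,0,0,0.018,-0.015,0,1],[0,0,0,0.032,-0.027,0,1],[0,0,0,0.04,-0.033,0,1],[0,0,0,0.043,-0.036,0,1],[0,0,0,0.043,-0.036,0,1]]';python3 - <<'E'
from h import *
st()
for z in(.237,.12,.068,.0605): plan(*pose([.4280,.2035,z],40,1.6)[:2])
E
```

```text
time_s: 16.78
tcp_pos: [0.4307, 0.1619, 0.2224]
orientation: [-90.1, 39.8, 91.6]
contact_force: [-0.0, -0.5, -3.5]
finger_gap: 0.148
time_s: 17.2
tcp_pos: [0.4299, 0.1898, 0.2225]
orientation: [-90.1, 39.8, 91.6]
contact_force: [-0.0, -0.7, -4.0]
finger_gap: 0.146
t 17.2 tcp [0.4299 0.1898 0.2225] grasp [0.4296 0.202  0.2371] point [ 0.02  -0.639 -0.769] z [-1.    -0.029 -0.002] q [ 41.8  20.3   2.5 100.4 -29.3  47.7] F [-0.  -0.7 -4. ] gap 0.146
rot [ 0.0003 -0.0001  0.0006] shift [ 0.0024 -0.0018  0.0031] | mm 2.2 deg 0.3 rows>= 1.0 hand 0.146
rot [ 0.0003 -0.0001  0.0006] shift [0.1521 0.178  0.0036] | mm 117.1 deg 0.3 rows>= 3.0 hand 0.146
rot [ 0.0003 -0.0001  0.0006] shift [0.2186 0.258  0.0037] | mm 169.1 deg 0.3 rows>= 5.0 hand 0.146
rot [ 0.0003 -0.0001  0.0006] shift [0.2282 0.2695 0.0038] | mm 176.6 deg 0.3 rows>= 5.0 hand 0.146
```

```bash
python3 -m inch '[[0,0,0,0.015,0.018,0,1],[0,0,0,0.045,0.053,0,1],[0,0,0,0.08,0.094,0.002,1],[0,0,0,0.115,0.135,0.003,1],[0,0,0.0005,0.15,0.176,0.003,1]]'; python3 -m inch '[[0,0,0,0.02,0.024,0,1],[0,0,0,0.04,0.048,0,1],[0,0,0,0.05,0.06,0,1],[0,0,0,0.055,0.066,0,1]]';python3 - <<'E'
from h import *
from workcell import bot
st()
for z in(.068,.0605): plan(*pose([.4280,.2035,z],40,1.6)[:2])
a=bot.capture("scene")["image"][70:210,220:380,::-1]; cv2.imwrite("pics/r1.png",cv2.resize(a,(640,560),interpolation=3))
E
```

```text
time_s: 17.62
tcp_pos: [0.4284, 0.1901, 0.1055]
orientation: [-90.2, 39.9, 91.5]
contact_force: [-0.7, 0.5, -2.6]
finger_gap: 0.141
time_s: 17.95
tcp_pos: [0.4279, 0.1889, 0.0613]
orientation: [-90.1, 40.0, 91.5]
contact_force: [-1.6, -0.6, -2.6]
finger_gap: 0.145
t 17.95 tcp [0.4279 0.1889 0.0613] grasp [0.4275 0.2011 0.0758] point [ 0.018 -0.642 -0.766] z [-1.    -0.027 -0.001] q [ 41.9  25.4 -11.2  81.8 -29.4  48. ] F [-1.6 -0.6 -2.6] gap 0.145
rot [-0.     -0.0003  0.    ] shift [ 0.0137  0.0089 -0.0011] | mm 8.2 deg 0.1 rows>= 1.0 hand 0.145
rot [-0.     -0.0003  0.    ] shift [ 0.0233  0.0204 -0.0011] | mm 15.5 deg 0.1 rows>= 1.0 hand 0.145
```

View pics/r1.png

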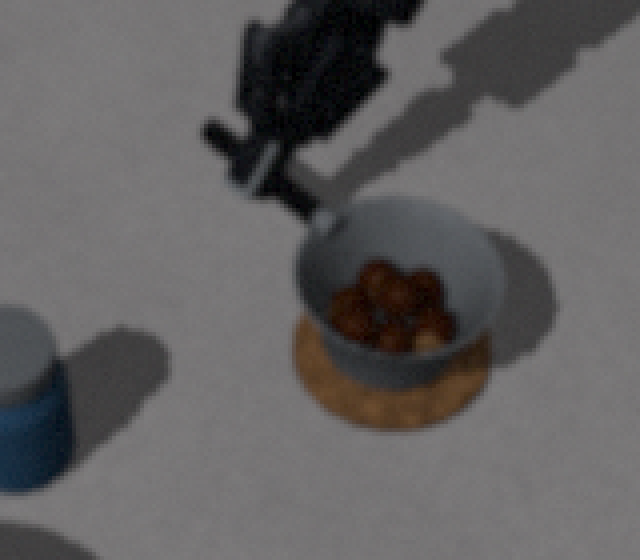

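The cup is over the trivet, about 16 mm up. I'll lower it slowly and watch the force.

```bash
python3 -m inch '[[0,0,0,0.005,0.005,-0.001,1],[0,0,0,0.01,0.009,-0.001,1],[0,0,0,0.015,0.013,-0.001,1],[0,0,0,0.018,0.016,-0.001,1],[0,0,0,0.019,0.017,-0.001,1]]'; python3 - <<'E'
from h import *
st(); plan(*pose([.4280,.2035,.0600],40,1.6)[:2])
E
```

```text
time_s: 18.42
tcp_pos: [0.4286, 0.1912, 0.0487]
orientation: [-90.1, 40.0, 91.5]
contact_force: [0.0, -0.3, -2.6]
finger_gap: 0.146
t 18.42 tcp [0.4286 0.1912 0.0487] grasp [0.4282 0.2034 0.0633] point [ 0.018 -0.642 -0.767] z [-1.    -0.027 -0.001] q [ 42.   26.2 -11.7  80.5 -29.3  48.1] F [ 0.  -0.3 -2.6] gap 0.146
rot [ 0.0001 -0.0003  0.0001] shift [0.0044 0.0049 0.0004] | mm 3.3 deg 0.1 rows>= 1.0 hand 0.146
```

```bash
python3 -m inch '[[0,0,0,0.0015,0.0017,0,1],[0,0,0,0.003,0.0035,0,1],[0,0,0,0.0044,0.0053,0,1],[0,0,0,0.0044,0.0053,0,1],[0,0,0,0.0044,0.0053,0,1]]'; python3 - <<'E'
from h import *
st()
E
```

```text
time_s: 18.83
tcp_pos: [0.4287, 0.1911, 0.0455]
orientation: [-90.1, 40.0, 91.5]
contact_force: [-0.2, -0.6, -0.7]
finger_gap: 0.145
t 18.83 tcp [0.4287 0.1911 0.0455] grasp [0.4283 0.2033 0.0601] point [ 0.019 -0.642 -0.766] z [-1.    -0.027 -0.002] q [ 42.   26.4 -11.9  80.2 -29.3  48.1] F [-0.2 -0.6 -0.7] gap 0.145
```

The force has dropped to -0.7 N, so it's touching. One small step more, then open gently.

```bash
python3 -m inch '[[0,0,0,0.0008,0.001,0,1],[0,0,0,0.0008,0.001,0,1],[0,0,0,0.0008,0.001,0,0.7],[0,0,0,0.0008,0.001,0,0.5],[0,0,0,0.0008,0.001,0,0.3]]' 20; python3 -m inch '[[0,0,0,0,0,0,0.1],[0,0,0,0,0,0,-0.06],[0,0,0,0,0,0,-0.06],[0,0,0,0,0,0,-0.06]]'; python3 - <<'E'
from h import *
from workcell import bot
st()
a=bot.capture("scene")["image"][70:210,220:380,::-1]; cv2.imwrite("pics/r2.png",cv2.resize(a,(640,560),interpolation=3)); cv2.imwrite("pics/r3.png",bot.capture("wrist")["image"][:,:,::-1])
E
```

```text
time_s: 19.25
tcp_pos: [0.429, 0.1913, 0.0449]
orientation: [-90.2, 39.9, 91.4]
contact_force: [0.9, -0.5, 0.8]
finger_gap: 0.347
time_s: 19.58
tcp_pos: [0.429, 0.1914, 0.0449]
orientation: [-90.2, 39.9, 91.4]
contact_force: [0.4, 0.3, -0.5]
finger_gap: 0.532
t 19.58 tcp [0.429  0.1914 0.0449] grasp [0.4287 0.2036 0.0594] point [ 0.019 -0.642 -0.767] z [-1.    -0.027 -0.003] q [ 42.   26.4 -11.9  80.1 -29.3  48.1] F [ 0.4  0.3 -0.5] gap 0.532
```

View pics/r2.png

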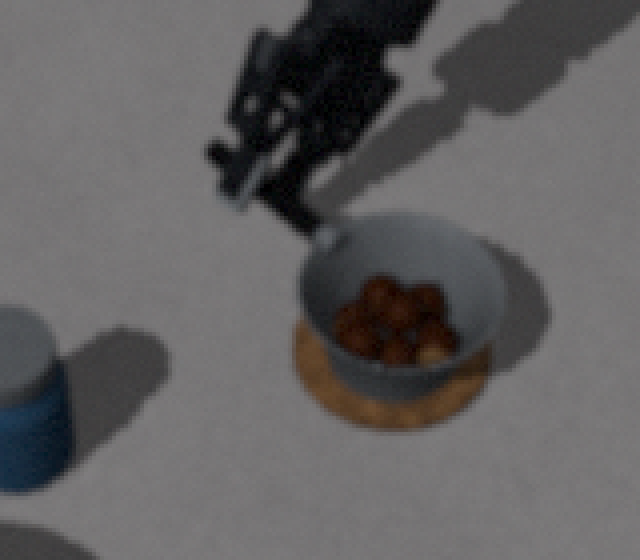

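View pics/r3.png

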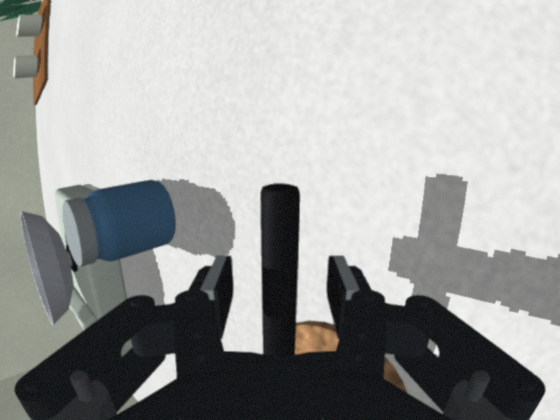

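Released: the handle at x=280 is free between the open pads, and the cup stands on the trivet. I'll withdraw along the tool axis.

```bash
python3 -m inch '[[0,0,0,0,-0.02,0,-0.06],[0,0,0,0,-0.06,0,-0.06],[0,0,0,0,-0.11,0,-0.06],[0,0,0,0,-0.17,0,-0.06],[0,0,0,0,-0.23,0,-0.06]]'; python3 -m inch '[[0,0,0,0,-0.05,0,-0.06],[0,0,0,0,-0.09,0,-0.06],[0,0,0,0,-0.1,0,-0.06],[0,0,0,0,-0.1,0,-0.06],[0,0,0,0,-0.1,0,-0.06]]';  python3 -m inch '[[0,0,0,0,0,0,-0.06],[0,0,0,0,0,0,-0.06],[0,0,0,0,0,0,-0.06],[0,0,0,0,0,0,-0.06],[0,0,0,0,0,0,-0.06]]'; python3 - <<'E'
from h import *
from workcell import bot
st()
c=bot.capture("scene")["image"][:,:,::-1]; print(needle(c)[0])
cv2.imwrite("pics/r4.png",cv2.resize(c[60:370,90:400],(600,600),interpolation=3))
a=c[95:185,255:355]; cv2.imwrite("pics/r5.png",cv2.convertScaleAbs(cv2.resize(a,None,fx=6,fy=6,interpolation=3),alpha=1.5))
d=bot.capture("side")["image"][:,:,::-1]; cv2.imwrite("pics/r6.png",d)
E
```

```text
time_s: 20.1
tcp_pos: [0.4265, 0.2659, 0.1346]
orientation: [-90.2, 40.0, 91.4]
contact_force: [1.3, 0.9, -0.1]
finger_gap: 0.532
time_s: 20.52
tcp_pos: [0.4254, 0.2979, 0.1723]
orientation: [-90.2, 40.0, 91.4]
contact_force: [-0.0, -0.1, -0.6]
finger_gap: 0.531
time_s: 20.93
tcp_pos: [0.4254, 0.2974, 0.1721]
orientation: [-90.1, 40.0, 91.4]
contact_force: [-0.4, -0.7, -0.8]
finger_gap: 0.531
t 20.93 tcp [0.4254 0.2974 0.1721] grasp [0.425  0.3096 0.1867] point [ 0.018 -0.642 -0.766] z [-1.    -0.026 -0.002] q [ 49.2  30.5  10.8 102.1 -25.7  55.2] F [-0.4 -0.7 -0.8] gap 0.531
[0.818, 0.822, 0.823]
```

View pics/r4.png

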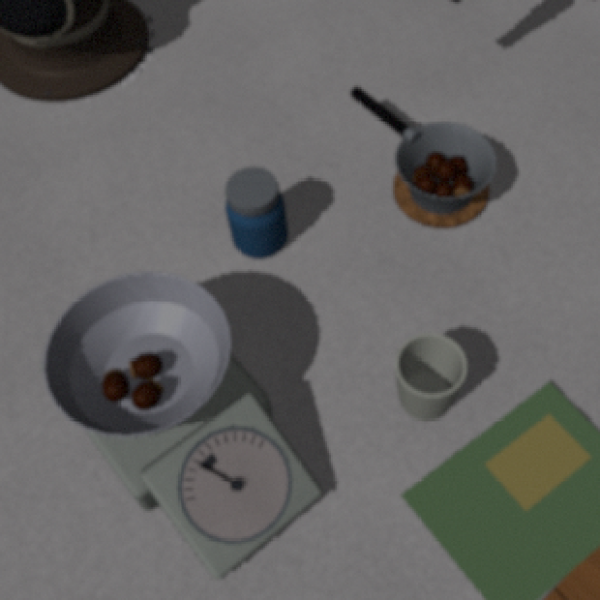

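View pics/r5.png

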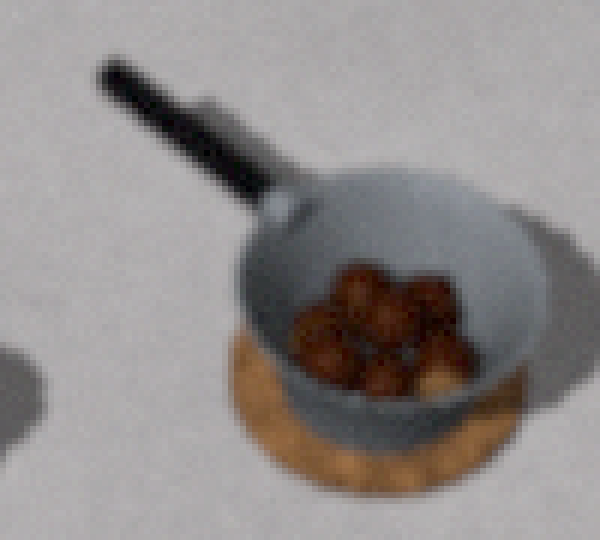

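View pics/r6.png

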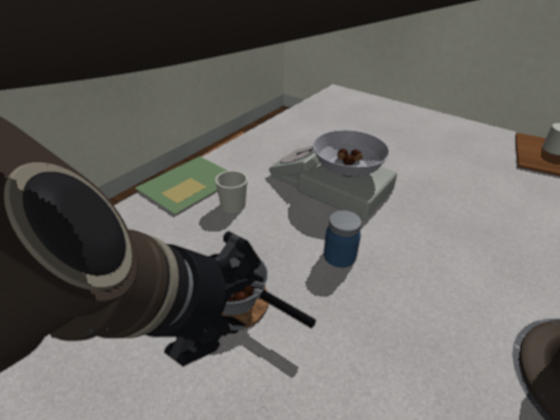

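The final views agree with each other. Three nuts are in the bowl around (140,380), the needle is at 0.82, the cup stands on the trivet with seven nuts, and the jar and teacup haven't moved. The gripper is clear, so I'm handing in.

```bash
python3 - <<'E'
from h import *
from workcell import bot
f=lambda L:[(255+x/6,95+y/6) for x,y in L]
print("rim",circ(bp("scene",f([(240,280),(548,290),(400,168),(390,403)]),.064)))
print(bot.finish_job()); print(bot.sense()["time_s"])
E
```

```text
rim (array([0.5437, 0.2051, 0.0582]), array([-0.1, -0.1,  0.1,  0.1]))
the job is handed in; nothing more can be done
None
the job is handed in; nothing more can be done
```

I poured three chestnuts into the scale bowl, which moved the needle from about 0.37 to 0.82, inside the dark band. I then levelled the cup, set it back on the trivet, released it, and handed in at about 21 s.

- **Needle:** it stayed at 0.82 after settling. The reading could be off by a few hundredths, and the lower limit is 0.73, so the margin is modest.
- **Cup:** it stands upright on the trivet, with its axis about 4 mm from the trivet's centre. The six or seven nuts I could make out are consistent with the seven that should be there.
- **Surroundings:** I saw no nuts on the table in the camera views, and the jar and teacup look unmoved. The gripper is clear of everything.
- **Failed checks:** my first version of the needle-reading code gave a nonsense value of 2.4 because of a sign error. After the fix it agreed with reading the dial by eye. No check of the scene itself failed, and the hand-in gave no verdict.

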